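# Make up two service kits on the workshop trolley

### The job

Make up the parts kits for two cars, finishing the blue tray before putting anything in the yellow one. Blue tray: the red carton lying flat and centred in the white rectangle, lined up with it, the wheel bearing lying flat and centred on top of that carton, and the orange oil filter upright in the middle of the white circle. Yellow tray: the green carton lying flat, centred and lined up in the black rectangle, and the white oil filter upright in the middle of the black circle; leave the blue oil filter and the wrench where they are.

Things in the scene. Friction and masses are not known exactly. Their poses are not given: they have to be found in the camera images.
- blue_tray: Blue plastic kit tray: fixed shallow tray, 240 (its x) by 140 (its y) mm, rim 12 mm high and 4 mm thick, inner floor 5 mm above the work surface. Origin at the centre of its underside (at work-surface level), z up; turned up to 0.2 rad. On its floor are painted a white rectangle outline (72 by 107 mm, long side along the tray's y), centred at tray x = -60 mm, y = 0, and a white circle outline (72 mm across) centred at tray x = +60 mm, y = 0.
- yellow_tray: Yellow plastic kit tray: fixed shallow tray, 240 (its x) by 140 (its y) mm, rim 12 mm high and 4 mm thick, inner floor 5 mm above the work surface. Origin at the centre of its underside (at work-surface level), z up; turned up to 0.2 rad. On its floor are painted a black rectangle outline (72 by 107 mm, long side along the tray's y), centred at tray x = +60 mm, y = 0, and a black circle outline (72 mm across) centred at tray x = -60 mm, y = 0.
- red_carton: Red carton with a black band (loose, rigid, about 0.5 kg), lying flat, 60 (its x) by 95 (its y) by 42 (height) mm. Origin at the centre of its underside, z up.
- green_carton: Green carton with a white band (loose, rigid, about 0.25 kg), lying flat, 50 (its x) by 80 (its y) by 38 (height) mm. Origin at the centre of its underside, z up.
- bearing: Sealed steel wheel bearing, a thick steel ring with a dark seal and black centre, lying flat (loose, about 0.3 kg), 58 mm in diameter, 26 mm high; its bore is closed, so grip it round the outside. Origin at the centre of its underside, z up.
- orange_filter: Orange spin-on oil filter, an upright can 58 mm in diameter and 85 mm high (straight side up to 10 mm below the top; loose, about 0.3 kg). Origin at the centre of its underside, z up.
- white_filter: White spin-on oil filter, an upright can 58 mm in diameter and 60 mm high (straight side up to 10 mm below the top; loose, about 0.3 kg). Origin at the centre of its underside, z up.
- blue_filter: Blue spin-on oil filter, belongs to neither kit: an upright can 58 mm in diameter and 70 mm high, standing among the stock (loose). Origin at the centre of its underside, z up.
- wrench: Steel wrench, about 200 mm long along its x, 7 mm thick, lying beyond the stock (loose). Origin on its underside near the middle.
Mind the look-alikes: they are no part of the job. Of the things shaped like the green_carton, the green one is meant. Leave any brown look-alike of the orange_filter alone.

How it is judged (in metres and radians):
On the way, in this order (a step that is already met when the one before it is completed fails the run):
1. the blue kit is complete and nothing for the yellow kit has been brought to the yellow tray (x of red_carton in the frame of blue_tray between -0.075 and -0.045 m and y of red_carton in the frame of blue_tray between -0.015 and 0.015 m and z of red_carton in the frame of blue_tray between 0 and 0.01 m and angle between each of red_carton, orange_filter, bearing's own z axis and vertical below 0.15 rad and angle between the x axis of red_carton and the x axis of blue_tray, either way round below 0.26 rad and x of orange_filter in the frame of blue_tray between 0.045 and 0.075 m and y of orange_filter in the frame of blue_tray between -0.015 and 0.015 m and z of orange_filter in the frame of blue_tray between 0 and 0.01 m and horizontal distance between bearing and red_carton below 0.015 m and z of bearing in the frame of red_carton between 0.037 and 0.047 m and horizontal distance between each of green_carton, white_filter and yellow_tray above 0.1 m), for 0.2 s.
2. the yellow kit is complete (x of green_carton in the frame of yellow_tray between 0.045 and 0.075 m and y of green_carton in the frame of yellow_tray between -0.015 and 0.015 m and z of green_carton in the frame of yellow_tray between 0 and 0.01 m and angle between each of green_carton, white_filter's own z axis and vertical below 0.15 rad and angle between the x axis of green_carton and the x axis of yellow_tray, either way round below 0.26 rad and x of white_filter in the frame of yellow_tray between -0.075 and -0.045 m and y of white_filter in the frame of yellow_tray between -0.015 and 0.015 m and z of white_filter in the frame of yellow_tray between 0 and 0.01 m), for 0.2 s.
At the end, for the whole second after the job is handed in: Red carton in the blue tray's rectangle, bearing on that carton, orange filter in the circle; green carton and white filter in the yellow tray's rectangle and circle: each within 15 mm (each tray axis), level within 0.15 rad, cartons lined up within 0.26 rad, all at rest and released (all of step 2 and x of red_carton in the frame of blue_tray between -0.075 and -0.045 m and y of red_carton in the frame of blue_tray between -0.015 and 0.015 m and z of red_carton in the frame of blue_tray between 0 and 0.01 m and angle between each of red_carton, orange_filter, bearing's own z axis and vertical below 0.15 rad and angle between the x axis of red_carton and the x axis of blue_tray, either way round below 0.26 rad and x of orange_filter in the frame of blue_tray between 0.045 and 0.075 m and y of orange_filter in the frame of blue_tray between -0.015 and 0.015 m and z of orange_filter in the frame of blue_tray between 0 and 0.01 m and horizontal distance between bearing and red_carton below 0.015 m and z of bearing in the frame of red_carton between 0.037 and 0.047 m and linear speed of each of red_carton, bearing, orange_filter, green_carton, white_filter below 0.02 m/s); the robot touches nothing.
It fails at once if the blue oil filter is moved more than 30 mm (distance of blue_filter from where it was at the start of the episode above 0.03 m).
It fails at once if the wrench is moved more than 30 mm (distance of wrench from where it was at the start of the episode above 0.03 m).
It also fails if it takes over 128 s, if anything falls off the work surface, if the arm or the gripper's body presses on something with over 40 N, if the wrist force passes 120 N, or if a joint passes its speed limit or range.

### The arm

A 6-joint arm with a two-finger parallel gripper is mounted at the origin on the work surface. World frame = base frame: x ahead of the robot, y to its left, z up, the work surface at z = 0. Lengths are in m, angles in degrees, forces in N, time in s.
With the tool pointing down it reaches from about 0.3 to 0.75 m from the base axis. Payload 8.5 kg.
Tool frame: the origin (TCP) lies midway between the tips of the shut fingers; the grasp point (between the pads) lies 19 mm behind it; y points along the fingers, x is the direction in which the jaws open and shut, and the axes are right-handed (so a half turn about y gives the same grasp; the last joint's range is limited). The gripper opens to 85 mm and grips with 20 to 120 N. Pads are 22 mm wide; open, the fingers measure 114 mm over their backs; the gripper's body (76 mm by 85 mm) begins 54 mm behind the grasp point. The pads swing forward as they close: fully open they stand 13 mm farther back than shut.
Start: joints at [-12.336, 21.807, 74.336, -0, 83.858, -12.336], TCP at [0.55, 0, 0.231] pointing down, gripper open.
Joint ranges: [-178.18, 178.18], [-50.72, 133.34], [12.68, 142.11], [-81.47, 261.47], [9.98, 163.14], [-165.26, 165.26]. Speed limits (degrees/s): [136.94, 136.94, 180, 180, 180, 180].

### API

Orientations are given as a 3x3 rotation matrix whose columns are the frame's x, y, z axes.
In Python, from rig import env gives the robot as it stands.
- The arm moves only by the tool carry_out, never from a script. Its argument "plan" is a list of rows, each a list of 3 entries, a list of its own where there are three numbers: the shift along the tool's x, y, z in m, then the turn, a rotation vector about the tool's x, y, z in degrees, then the finger opening in m, from 0 to 0.0854. In form: [[[dx, dy, dz], [ax, ay, az], jaw], ...]. A call has 1 to 8 rows; each row shifts and turns the commanded pose from where the row before left it, along the tool's axes as they then stand; what a row does not reach is not made up. A row lasts 1/8 s, in which the tool goes at most 62.5 mm and 10.7 degrees, less where a joint would pass 70% of its speed; a pose out of reach is approached as far as the arm can. A call is refused whole if a number of a shift passes 0.0625 or a number of a turn 10.7, either way. A call with a gripper value outside its range is refused whole. The fingers move at their own pace and stop on an object; "force" is the grip in N (left out, the last holds). Time passes only in rows, so rows that do not move let the fingers close. It gives the time, the measured TCP pose, the force and the opening at its end, in the units of the state.
- env.observe(): the state, without advancing time (a new reading comes with each control period).
- env.get_image(name): name is "scene" or "side" or "wrist"; returns a dict with "image" (384x512x3 uint8, red, green, blue), "vfov" (degrees; the focal length in pixels is half the picture's height over the tangent of half this angle, whatever the lens; pixels are square), "cx", "cy" (the principal point, pixels), "rvec" (rotation vector, rad) and "tvec" (3), from world to camera coordinates, as OpenCV has them; the wrist camera has in their place "tool_from_camera" (4x4, takes a point from camera to tool coordinates, whose origin is the TCP and whose axes are the tool frame's). Camera axes: x right, y down, z forward; pixel columns grow to the right and rows downward; lengths in m; the calibration is good to about 2 mm. The wrist camera is an equidistant fisheye: a pixel r from the principal point sees the ray r / f radians off the axis. A picture is of the moment at which its call begins: read the wrist's pose just before it. There is no depth.
- env.close_job(): hands the job in, once; it reports no verdict.
Trained networks look in a picture, given as the dict that the camera call returned (one of the last four; its "shot" number tells which), for a name from the list of things; names that differ only in an ending like _2 or _b are one class to them, and where a whole thing is asked for, a point or a joint stands for the part that bears it (a point fixed in the world has none). Each returns a list of dicts, best first, with "conf" (0 to 1); they miss things now and then, are a little off and sometimes report something else, mostly with a low value. They report only what shows in the picture. A call takes as long as a camera call. They do not tell look-alikes from the thing itself.
- env.outline_of(target, picture): "mask" (384x512 bool, what is visible of it) and "pixel" ([row, column] in pixels, amid what is visible of it).
The state is a dict: "time_s": time; "q": joint angles; "qvel": joint speeds; "joint_efforts": joint torques, N m; "position": TCP position; "tool_rot": TCP orientation; "ft_force": force on the tool from outside, world axes, zero at the start; "wrist_torque": the same for the moment, N m; "grip_width": finger opening in m.
Only numpy, scipy, OpenCV 4.12 (cv2) and the standard library are available. Lean on these libraries where they do the work, as an engineer would, in place of code of your own. Each camera call takes 0.05 s, during which the arm holds its last target.

## Working session

There is one attempt and no reset: what is moved stays moved. The work goes in short steps, Python scripts to look and compute and a tool call to move; the robot and the scene stay as the last step left them, time stands still between calls to the robot, and variables do not carry over. Pictures are saved under pics/ and viewed, and the job is handed in when it is done.

Besides the shell and the picture viewer there is one more tool, called by a JSON object that holds its "method" and its "body", one argument or row to a line. carry_out: Moves the arm, as the interface text tells. Its arguments: {"type":"object","properties":{"plan":{"type":"array","items":{"type":"array"}},"force":{"type":"number"}},"required":["plan"]}

```bash
ls; mkdir -p pics; python3 - <<'E'
from rig import env
import cv2
s=env.observe(); print({k:(v.tolist() if hasattr(v,'tolist') else v) for k,v in s.items()})
for n in ["scene","side","wrist"]:
    d=env.get_image(n); cv2.imwrite(f"pics/{n}0.png",d["image"][:,:,::-1])
    print(n,{k:v for k,v in d.items() if k!="image"})
E
```

```text
pics
{'time_s': 0.0, 'q': [-12.334821971356993, 21.840016942987678, 74.38541285326627, 0.0012767688890547523, 83.85724161885194, -12.337165549766794], 'qvel': [0.11833732001836633, -0.027800185079651072, 0.016745368383407056, 0.11638545399133808, -0.0510301500142031, -0.009497630690396072], 'joint_efforts': [-0.0010024064249591902, -44.84668850898743, -23.128581047058105, -0.0002871826109185349, 0.004738361021736637, 1.7724277086017537e-05], 'position': [0.5497062000362716, 7.695963315934279e-05, 0.23071701616725848], 'tool_rot': [[0.9999990124694952, -0.0014048470988689001, -3.827091704353821e-05], [3.873438432312571e-05, 0.00032988012685334354, 0.9999999448393732], [-0.0014048343965616878, -0.9999989587913233, 0.00032993421697410875]], 'ft_force': [-0.25494353015335847, -0.05712985801426222, 0.6098094438389903], 'wrist_torque': [0.010639931656441394, 0.03257834314329493, -0.015741490836371295], 'grip_width': 0.0852008607560296}
scene {'vfov': 49.98681907903551, 'cx': 256.9300283939566, 'cy': 192.9564060272944, 'rvec': array([ 2.16362411,  0.66260434, -0.31546838]), 'tvec': array([-0.42784321, -0.14749141,  1.38218826]), 'shot': 1}
side {'vfov': 48.7836740637904, 'cx': 254.846057149876, 'cy': 188.39264551946343, 'rvec': array([ 0.13822519, -2.76517724,  1.42006047]), 'tvec': array([0.50510362, 0.07742114, 1.18049013]), 'shot': 2}
wrist {'vfov': 65.70646984690485, 'cx': 255.57112032727363, 'cy': 190.9881241346328, 'tool_from_camera': array([[ 9.99999896e-01, -3.77759481e-04,  2.53971868e-04,
         4.81804943e-04],
       [-3.51747860e-04, -2.87144039e-01,  9.57887351e-01,
        -1.41567028e-01],
       [-2.88924521e-04, -9.57887341e-01, -2.87144143e-01,
         7.28012760e-02],
       [ 0.00000000e+00,  0.00000000e+00,  0.00000000e+00,
         1.00000000e+00]]), 'shot': 3}
```

View pics/scene0.png

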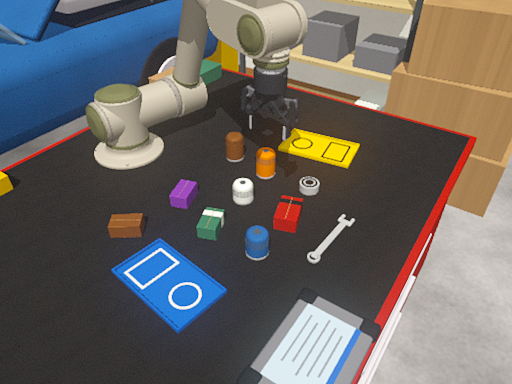

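View pics/side0.png

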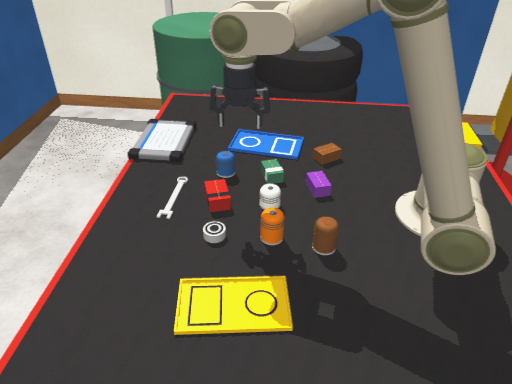

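View pics/wrist0.png

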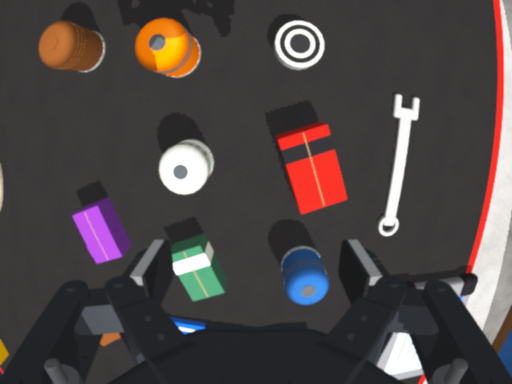

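```bash
cat > h.py <<'E'
import numpy as np, cv2
from scipy.optimize import minimize
from scipy.spatial.transform import Rotation as R
from rig import env
DIM={'blue_tray':(.24,.14,.012),'yellow_tray':(.24,.14,.012),'red_carton':(.06,.095,.042),'green_carton':(.05,.08,.038),
'bearing':(.029,.026,0),'orange_filter':(.029,.085,.010),'white_filter':(.029,.06,.01),'blue_filter':(.029,.07,.01)}
def shoot(n):
    s=env.observe(); d=env.get_image(n); d['name']=n
    d['f']=d['image'].shape[0]/2/np.tan(np.radians(d['vfov'])/2)
    if n=='wrist':
        T=np.eye(4);T[:3,:3]=s['tool_rot'];T[:3,3]=s['position'];d['T']=T@d['tool_from_camera']
    else:
        T=np.eye(4);r=cv2.Rodrigues(d['rvec'])[0];T[:3,:3]=r;T[:3,3]=d['tvec'];d['T']=np.linalg.inv(T)
    return d
def proj(d,P):
    P=np.atleast_2d(P);c=(P-d['T'][:3,3])@d['T'][:3,:3]
    if d['name']=='wrist':
        rr=np.hypot(c[:,0],c[:,1]);th=np.arctan2(rr,c[:,2]);u=c[:,:2]/np.maximum(rr,1e-9)[:,None]*(th*d['f'])[:,None]
    else: u=c[:,:2]/c[:,2:]*d['f']
    return u+[d['cx'],d['cy']]
def ray(d,px,z):
    u=(np.array(px,float)-[d['cx'],d['cy']])/d['f']
    if d['name']=='wrist':
        th=np.hypot(*u);v=np.r_[u/max(th,1e-9)*np.sin(th),np.cos(th)]
    else: v=np.r_[u,1]
    v=d['T'][:3,:3]@v;o=d['T'][:3,3];return o+v*(z-o[2])/v[2]
def pts(n,p,z0=0):
    x,y,a=p;D=DIM[n]
    if 'tray' in n or 'carton' in n:
        c=np.array([[i*D[0]/2,j*D[1]/2,k*D[2]] for i in(-1,1) for j in(-1,1) for k in(0,1)])
        if 'tray' in n: # densify for fisheye
            c=np.array([[i*D[0]/2,j*D[1]/2,k*D[2]] for i in np.linspace(-1,1,9) for j in np.linspace(-1,1,9) for k in(0,1)])
    else:
        t=np.linspace(0,2*np.pi,48,endpoint=False);r,h,e=D
        rings=[(r,0),(r,h-e)]+([(r*.95,h-e*.5),(r*.62,h)] if e else [])
        c=np.array([[q*np.cos(k),q*np.sin(k),zz] for q,zz in rings for k in t])
    Rz=R.from_euler('z',a).as_matrix();return c@Rz.T+[x,y,z0]
def sil(d,n,p,z0=0):
    u=proj(d,pts(n,p,z0));m=np.zeros((384,512),np.uint8)
    h=cv2.convexHull((u*16).round().astype(np.int32).clip(-90000,90000));cv2.fillConvexPoly(m,h,1,lineType=8,shift=4);return m>0
def fit(n,views,z0=0,p0=None,yaws=None):
    "views: list of (d,mask). silhouette fit"
    S=4
    def hull(d,p):
        u=proj(d,pts(n,p,z0));return u
    data=[]
    for d,m in views:
        ys,xs=np.where(m);b=(max(xs.min()-12,0),max(ys.min()-12,0),min(xs.max()+13,512),min(ys.max()+13,384))
        data.append((d,np.kron(m[b[1]:b[3],b[0]:b[2]],np.ones((S,S))).astype(np.uint8),b,m.sum()))
    def cost(q):
        p=(q[0],q[1],q[2]);c=0
        for d,m,b,N in data:
            u=(hull(d,p)-[b[0]-.5,b[1]-.5])*S-.5
            im=np.zeros_like(m);h=cv2.convexHull((u*16).round().astype(np.int32).clip(-400000,400000));cv2.fillConvexPoly(im,h,1,shift=4)
            c+=1-(im&m).sum()/max(1,(im|m).sum())
        return c/len(data)
    if p0 is None:
        q=[]
        for d,m in views:
            ys,xs=np.where(m);q.append(ray(d,(xs.mean(),ys.mean()),z0+DIM[n][2 if 'carton' in n or 'tray' in n else 1]*.5)[:2])
        p0=np.mean(q,0)
    if yaws is None: yaws=[0] if n not in('red_carton','green_carton') else np.radians([-60,-30,0,30,60,90])
    if 'tray' in n: yaws=[-.1,0,.1]
    best=None
    for a in yaws:
        x0=np.r_[p0[:2],a];sm=np.array([x0,x0+[.012,0,0],x0+[0,.012,0],x0+[0,0,.2]])
        r=minimize(cost,x0,method='Nelder-Mead',options=dict(initial_simplex=sm,xatol=1e-4,fatol=1e-5,maxiter=200))
        if best is None or r.fun<best.fun: best=r
    return best.x,1-best.fun
E
cat > m0.py <<'E'
from h import *
ds={n:shoot(n) for n in('scene','side','wrist')}
import pickle
M={}
for n in DIM:
    for v,d in ds.items():
        o=env.outline_of(n,d)
        o=[k for k in o if k['conf']>.2]
        print(n,v,[(round(k['conf'],2),[int(t) for t in k['pixel']],int(k['mask'].sum())) for k in o])
        M[n,v]=o
pickle.dump((ds,M),open('m0.pkl','wb'))
print(env.observe()['time_s'])
E
python3 m0.py
```

```text
blue_tray scene [(0.91, [283, 169], 5477)]
blue_tray side [(0.62, [143, 265], 1665)]
blue_tray wrist [(0.67, [323, 185], 302), (0.66, [45, 297], 1913)]
yellow_tray scene [(0.88, [145, 320], 1750), (0.71, [242, 256], 720)]
yellow_tray side [(0.71, [307, 234], 6154), (0.24, [199, 173], 270)]
yellow_tray wrist []
red_carton scene [(0.65, [215, 286], 815)]
red_carton side [(0.95, [196, 217], 649)]
red_carton wrist [(0.84, [167, 313], 4187)]
green_carton scene [(0.85, [219, 208], 671), (0.62, [227, 125], 798), (0.56, [194, 179], 588)]
green_carton side [(0.94, [185, 321], 518), (0.83, [152, 325], 467), (0.77, [170, 270], 429)]
green_carton wrist [(0.97, [229, 100], 2379), (0.77, [267, 197], 2386), (0.73, [337, 108], 152)]
bearing scene [(0.63, [186, 308], 293)]
bearing side [(0.57, [233, 214], 454)]
bearing wrist [(0.58, [46, 299], 1948), (0.32, [159, 391], 1912)]
orange_filter scene [(0.77, [144, 234], 481), (0.75, [158, 264], 569)]
orange_filter side [(0.97, [225, 274], 761), (0.72, [234, 322], 819)]
orange_filter wrist [(0.69, [46, 70], 2665), (0.63, [49, 166], 2909)]
white_filter scene [(0.56, [192, 243], 503)]
white_filter side [(0.97, [195, 264], 487)]
white_filter wrist [(0.96, [167, 186], 2251)]
blue_filter scene []
blue_filter side [(0.67, [163, 223], 462)]
blue_filter wrist [(0.91, [275, 302], 2272)]
1.5
```

```bash
cat > m1.py <<'E'
from h import *
import pickle
ds,M=pickle.load(open('m0.pkl','rb'))
want={'blue_tray':{'scene':(169,283),'side':(265,143)},'yellow_tray':{'scene':(320,145),'side':(234,307)},
'red_carton':{'scene':(286,215),'side':(217,196),'wrist':(313,167)},'green_carton':{'scene':(208,219),'side':(270,170),'wrist':(197,267)},
'bearing':{'scene':(308,186),'side':(214,233),'wrist':(299,46)},'orange_filter':{'scene':(264,158),'side':(274,225),'wrist':(166,49)},
'white_filter':{'scene':(243,192),'wrist':(186,167)},'blue_filter':{'side':(223,163),'wrist':(302,275)}}
for n in want:
    vs=[]
    for v,px in want[n].items():
        for o in M[n,v]:
            if np.hypot(o['pixel'][1]-px[0],o['pixel'][0]-px[1])<6: vs.append((ds[v],o['mask'],v)); break
    x,f=fit(n,[k[:2] for k in vs]);print(n,'all',x.round(4),round(f,3))
    for k in vs:
        x1,f1=fit(n,[k[:2]],p0=x,yaws=[x[2]]);print('   ',k[2],x1.round(4),round(f1,3))
E
python3 m1.py
```

```text
blue_tray all [ 0.4997 -0.3418 -0.146 ] 0.96
    scene [ 0.4987 -0.3409 -0.1393] 0.979
    side [ 0.5007 -0.3447 -0.1472] 0.953
yellow_tray all [0.5218 0.3629 0.1396] 0.958
    scene [0.5203 0.3635 0.1425] 0.941
    side [0.5221 0.3626 0.1433] 0.978
red_carton all [ 0.6168 -0.0012  0.315 ] 0.918
    scene [ 0.6153 -0.0012  0.3454] 0.932
    side [ 0.6186 -0.0056  0.2969] 0.901
    wrist [ 6.176e-01 -4.000e-04  3.229e-01] 0.958
green_carton all [ 0.4687 -0.1464  0.3426] 0.905
    scene [ 0.4682 -0.146   0.4163] 0.926
    side [ 0.4692 -0.1482  0.2973] 0.914
    wrist [ 0.4695 -0.1458  0.3077] 0.912
bearing all [0.6005 0.1462 0.2017] 0.927
    scene [0.5993 0.1473 0.2509] 0.879
    side [0.601  0.1455 0.3017] 0.953
    wrist [0.6002 0.1462 0.3239] 0.968
orange_filter all [0.4523 0.1395 0.0826] 0.933
    scene [0.4503 0.1404 0.2902] 0.952
    side [0.4529 0.1363 0.1025] 0.926
    wrist [0.454  0.1394 0.112 ] 0.961
white_filter all [0.4666 0.001  0.0917] 0.938
    scene [0.4642 0.0016 0.2016] 0.956
    wrist [0.4674 0.0017 0.2269] 0.96
blue_filter all [ 0.6149 -0.1469  0.1207] 0.949
    side [ 0.6156 -0.1511  0.1403] 0.956
    wrist [ 0.6148 -0.1466  0.1509] 0.971
```

```bash
cat > m2.py <<'E'
from h import *
import pickle
ds,M=pickle.load(open('m0.pkl','rb'))
for n,w in (('orange_filter',{'scene':(234,144),'side':(322,234),'wrist':(70,46)}),('green_carton',{'scene':(179,194),'side':(321,185),'wrist':(100,229)}),('green_carton',{'scene':(125,227),'side':(325,152)})):
    vs=[(ds[v],o['mask']) for v,px in w.items() for o in M[n,v] if np.hypot(o['pixel'][1]-px[0],o['pixel'][0]-px[1])<6]
    print(n,fit(n,vs))
P={'blue_tray':(.4994,-.342,-.143),'yellow_tray':(.5215,.363,.142),'red_carton':(.6172,-.001,.32),'green_carton':(.4687,-.1464,.32),'orange_filter':(.4528,.1393,0),'white_filter':(.4666,.0012,0),'bearing':(.6003,.1462,0),'blue_filter':(.615,-.1469,0)}
out=[]
for v in('scene','side','wrist'):
    d=ds[v];im=cv2.resize(d['image'][:,:,::-1].copy(),None,fx=2,fy=2,interpolation=cv2.INTER_CUBIC)
    for n,p in P.items():
        if v=='wrist' and 'tray' in n: continue
        h=cv2.convexHull((proj(d,pts(n,p))*2+.5).astype(np.float32)).round().astype(int);cv2.polylines(im,[h],True,(255,0,255),1)
        if 'tray' in n:
            s=-1 if n[0]=='b' else 1;Rz=R.from_euler('z',p[2]).as_matrix()
            t=np.linspace(0,6.3,40);C=np.c_[-s*.06+.036*np.cos(t),.036*np.sin(t),0*t+.005]
            Q=np.array([[s*.06+i*.036,j*.0535,.005] for i,j in((-1,-1),(1,-1),(1,1),(-1,1))])
            for c in(C,Q): cv2.polylines(im,[(proj(d,c@Rz.T+[p[0],p[1],0])*2+.5).round().astype(int)],True,(255,0,255),1)
    cv2.imwrite(f'pics/ov_{v}.png',im[200:,150:950] if v=='scene' else (im[200:700,200:800] if v=='side' else im[:600,:800]))
E
python3 m2.py
```

```text
orange_filter (array([ 0.31976853,  0.16163427, -0.05414846]), np.float64(0.9262863392207896))
green_carton (array([ 0.328083  , -0.09297627,  0.32098913]), np.float64(0.9363471206770115))
green_carton (array([ 0.29478523, -0.275933  ,  2.17157747]), np.float64(0.929364646239828))
```

View pics/ov_scene.png

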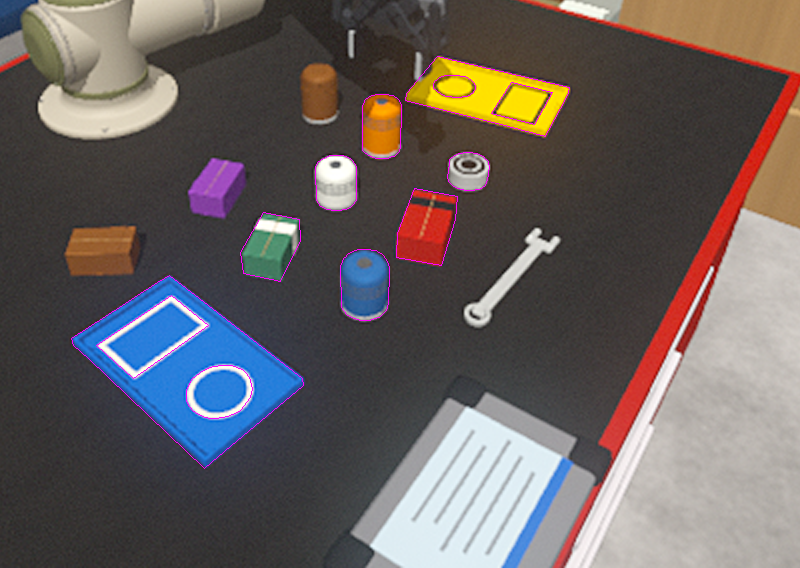

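View pics/ov_side.png

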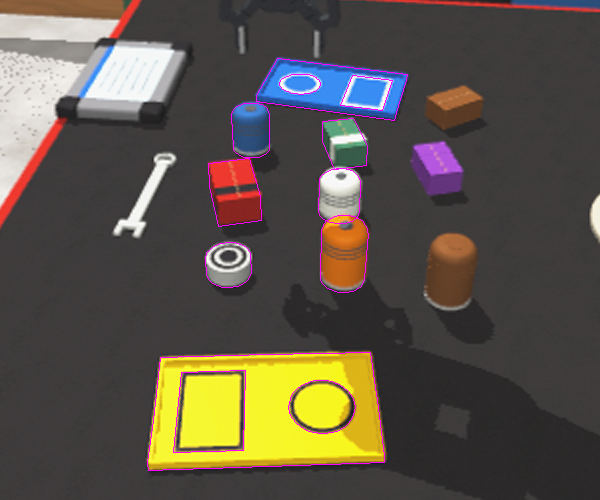

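View pics/ov_wrist.png

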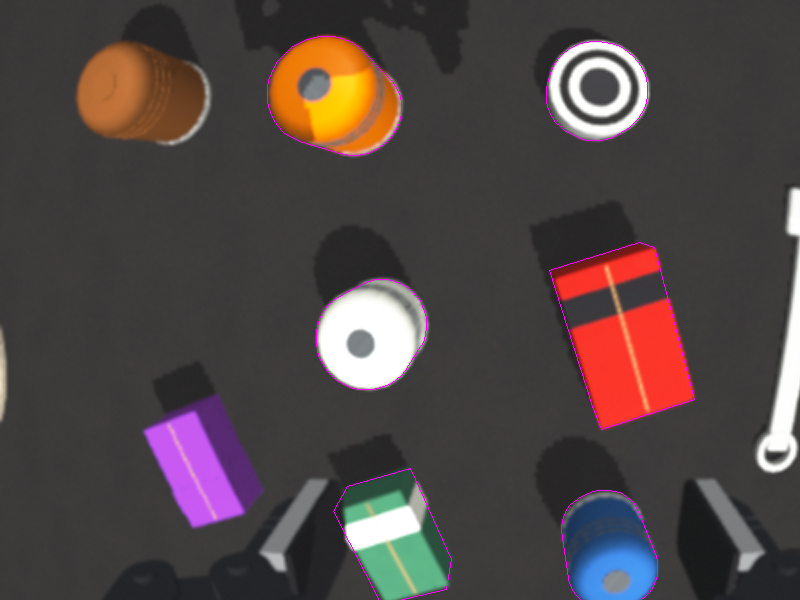

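```bash
cat > d.py <<'E'
import sys
from h import *
x,y,z,yaw=map(float,sys.argv[1:5])
s=env.observe();Rt=np.array(s['tool_rot']);p=np.array(s['position'])
cy=np.degrees(np.arctan2(Rt[1,0],Rt[0,0]));a=np.radians(yaw)
T=np.c_[[np.cos(a),np.sin(a),0],[0,0,-1],[-np.sin(a),np.cos(a),0]]
dw=np.array([x,y,z])-p
print('t',round(s['time_s'],2),'pos',p.round(4),'yaw',round(cy,2),'tilt',np.degrees(np.arccos(-Rt[2,1])).round(2),'grip',round(s['grip_width'],4),'ft',np.round(s['ft_force'],1))
print('turn about tool y',round(-(yaw-cy),2),' shift after turn',(T.T@dw).round(4),' shift in present axes',(Rt.T@dw).round(4))
E
python3 d.py .6172 -.001 .009 18.3
```

```text
t 1.5 pos [ 0.55   -0.      0.2313] yaw 0.0 tilt 0.0 grip 0.0857 ft [ 0.1 -0.3 -0. ]
turn about tool y -18.3  shift after turn [ 0.0635  0.2223 -0.022 ]  shift in present axes [ 0.0672  0.2223 -0.001 ]
```

{"method": "carry_out", "body": {
  "plan": [
    [[0, 0, 0], [0, -9.15, 0], 0.0854],
    [[0, 0, 0], [0, -9.15, 0], 0.0854],
    [[0.032, 0.04, -0.011], [0, 0, 0], 0.0854],
    [[0.0315, 0.04, -0.011], [0, 0, 0], 0.0854],
    [[0, 0.04, 0], [0, 0, 0], 0.0854],
    [[0, 0.03, 0], [0, 0, 0], 0.0854],
    [[0, 0, 0], [0, 0, 0], 0.0854],
    [[0, 0, 0], [0, 0, 0], 0.0854]
  ],
  "force": 50
}}

```text
time_s: 2.5
position: [0.6179, -0.0011, 0.0828]
tool_rot: [[0.949, 0.002, -0.314], [0.314, -0.0, 0.949], [0.002, -1.0, -0.001]]
ft_force: [0.4, 0.5, -0.0]
grip_width: 0.0854
```

```bash
python3 d.py .6172 -.001 .009 18.3; python3 -c "
from h import *
d=shoot('wrist');cv2.imwrite('pics/w1.png',d['image'][:,:,::-1])"
```

```text
t 2.5 pos [ 0.6179 -0.0011  0.0828] yaw 18.3 tilt 0.12 grip 0.0854 ft [ 0.4  0.5 -0. ]
turn about tool y 0.0  shift after turn [-0.0006  0.0738  0.0003]  shift in present axes [-0.0008  0.0738  0.0004]
```

View pics/w1.png

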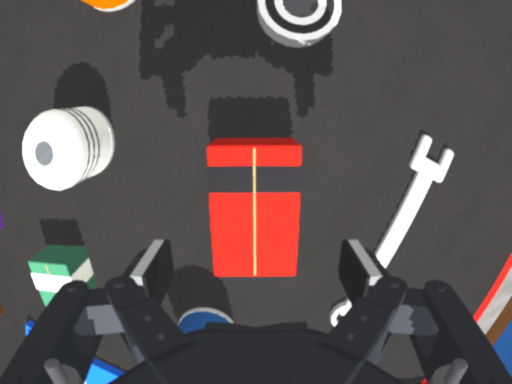

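{"method": "carry_out", "body": {
  "plan": [
    [[0, 0.03, 0], [0, 0, 0], 0.0854],
    [[0, 0.03, 0], [0, 0, 0], 0.0854],
    [[0, 0.014, 0], [0, 0, 0], 0.0854],
    [[0, 0, 0], [0, 0, 0], 0.0854],
    [[0, 0, 0], [0, 0, 0], 0.05],
    [[0, 0, 0], [0, 0, 0], 0.05],
    [[0, 0, 0], [0, 0, 0], 0.05],
    [[0, 0, 0], [0, 0, 0], 0.05]
  ],
  "force": 60
}}

```text
time_s: 3.55
position: [0.6178, -0.0011, 0.009]
tool_rot: [[0.949, 0.002, -0.314], [0.314, -0.001, 0.949], [0.002, -1.0, -0.001]]
ft_force: [-0.6, -0.2, 5.7]
grip_width: 0.0591
```

{"method": "carry_out", "body": {
  "plan": [
    [[0, 0, 0], [0, 0, 0], 0.05],
    [[0, -0.02, 0], [0, 0, 0], 0.05],
    [[0, -0.04, 0], [0, 0, 0], 0.05],
    [[0, -0.04, 0], [0, 0, 0], 0.05],
    [[0, -0.04, 0], [0, 0, 0], 0.05],
    [[0, -0.02, 0], [0, 0, 0], 0.05],
    [[0, 0, 0], [0, 0, 0], 0.05]
  ]
}}

```text
time_s: 4.42
position: [0.6174, -0.0009, 0.1686]
tool_rot: [[0.949, 0.003, -0.314], [0.314, -0.0, 0.949], [0.002, -1.0, -0.001]]
ft_force: [-0.7, -0.2, -6.0]
grip_width: 0.0591
```

```bash
python3 d.py .44 -.3335 .17 -8.2; python3 -c "
from h import *
d=shoot('wrist');cv2.imwrite('pics/w2.png',d['image'][:,:,::-1])"
```

```text
t 4.42 pos [ 0.6174 -0.0009  0.1686] yaw 18.31 tilt 0.15 grip 0.0591 ft [-0.7 -0.2 -6. ]
turn about tool y 26.51  shift after turn [-0.1282 -0.0014 -0.3545]  shift in present axes [-0.2729 -0.0017 -0.26  ]
```

View pics/w2.png

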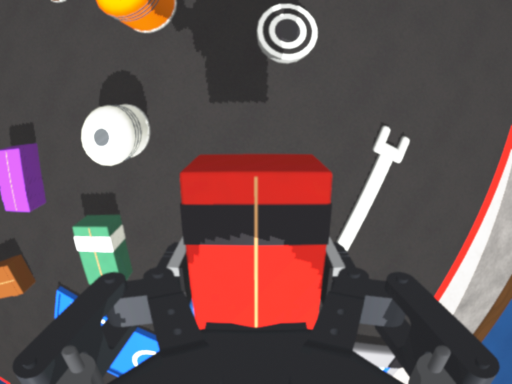

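{"method": "carry_out", "body": {
  "plan": [
    [[0, 0, 0], [0, 8.84, 0], 0.05],
    [[0, 0, 0], [0, 8.84, 0], 0.05],
    [[0, 0, 0], [0, 8.83, 0], 0.05],
    [[-0.015, 0, -0.04], [0, 0, 0], 0.05],
    [[-0.016, 0, -0.045], [0, 0, 0], 0.05],
    [[-0.016, 0, -0.045], [0, 0, 0], 0.05],
    [[-0.016, 0, -0.045], [0, 0, 0], 0.05],
    [[-0.016, 0, -0.045], [0, 0, 0], 0.05]
  ]
}}

```text
time_s: 5.48
position: [0.5061, -0.2082, 0.1657]
tool_rot: [[0.99, -0.002, 0.143], [-0.143, 0.002, 0.99], [-0.003, -1.0, 0.001]]
ft_force: [0.2, 0.1, -4.8]
grip_width: 0.0591
```

{"method": "carry_out", "body": {
  "plan": [
    [[-0.016, 0, -0.045], [0, 0, 0], 0.05],
    [[-0.016, 0, -0.045], [0, 0, 0], 0.05],
    [[-0.017, 0, -0.0445], [0, 0, 0], 0.05],
    [[0, 0.02, 0], [0, 0, 0], 0.05],
    [[0, 0.03, 0], [0, 0, 0], 0.05],
    [[0, 0.03, 0], [0, 0, 0], 0.05],
    [[0, 0.02, 0], [0, 0, 0], 0.05],
    [[0, 0, 0], [0, 0, 0], 0.05]
  ]
}}

```text
time_s: 6.48
position: [0.4388, -0.3324, 0.065]
tool_rot: [[0.99, -0.004, 0.143], [-0.143, 0.004, 0.99], [-0.004, -1.0, 0.004]]
ft_force: [-0.1, 0.3, -5.9]
grip_width: 0.0591
```

```bash
python3 d.py .44 -.3335 .016 -8.2; cat > look.py <<'E'
import sys
from h import *
n=sys.argv[1];z0=float(sys.argv[2]);p0=list(map(float,sys.argv[3:6]));tag=sys.argv[6];cams=sys.argv[7].split(',') if len(sys.argv)>7 else ['scene','side','wrist']
vs=[]
for v in cams:
    d=shoot(v)
    im=d['image'][:,:,::-1].copy()
    s0=sil(d,n,p0,z0)
    b=None
    for o in env.outline_of(n,d):
        iou=(o['mask']&s0).sum()/max(1,(o['mask']|s0).sum())
        if b is None or iou>b[0]: b=(iou,o['mask'],o['conf'])
    if b and b[0]>.4:
        vs.append((d,b[1]));x,f=fit(n,[vs[-1]],z0,p0,[p0[2]]);print(v,'iou0',round(b[0],2),'conf',round(b[2],2),x.round(4),round(f,3))
    else: print(v,'none',b and b[0])
    u=proj(d,pts(n,p0,z0)).mean(0)
    h=cv2.convexHull(proj(d,pts(n,p0,z0)).astype(np.float32)).round().astype(int)
    big=cv2.resize(im,None,fx=3,fy=3,interpolation=cv2.INTER_CUBIC)
    cv2.polylines(big,[h*3+1],True,(255,0,255),1)
    c=(u*3).astype(int);x0=int(np.clip(c[0]-200,0,1536-400));y0=int(np.clip(c[1]-250,0,1152-500))
    cv2.imwrite(f'pics/{tag}_{v}.png',big[y0:y0+500,x0:x0+400])
if vs: x,f=fit(n,vs,z0,p0,[p0[2]]);print('all',x.round(4),round(f,3))
ims=[cv2.imread(f'pics/{tag}_{v}.png') for v in cams][:2]
cv2.imwrite(f'pics/{tag}.png',np.hstack(ims))
E
python3 look.py red_carton 0.06 .44 -.3335 -.143 r1
```

```text
t 6.47 pos [ 0.4388 -0.3324  0.065 ] yaw -8.22 tilt 0.32 grip 0.0591 ft [-0.1  0.3 -5.9]
turn about tool y -0.02  shift after turn [ 0.0013  0.049  -0.0009]  shift in present axes [ 0.0015  0.049  -0.0011]
scene iou0 0.62 conf 0.73 [ 0.443  -0.3356 -0.1466] 0.646
side iou0 0.77 conf 0.71 [ 0.4439 -0.3301 -0.0551] 0.842
wrist iou0 0.86 conf 0.84 [ 0.4407 -0.3332 -0.1464] 0.904
all [ 0.4411 -0.3336 -0.1264] 0.783
```

View pics/r1.png

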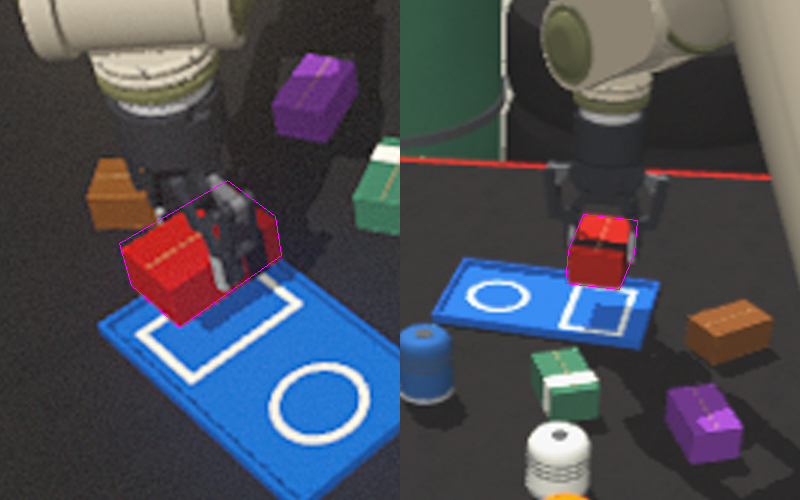

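{"method": "carry_out", "body": {
  "plan": [
    [[0.001, 0.03, 0], [0, 0, 0], 0.05],
    [[0, 0.014, 0], [0, 0, 0], 0.05],
    [[0, 0.005, 0], [0, 0, 0], 0.05],
    [[0, 0.001, 0], [0, 0, 0], 0.05],
    [[0, 0, 0], [0, 0, 0], 0.05],
    [[0, 0, 0], [0, 0, 0], 0.072],
    [[0, 0, 0], [0, 0, 0], 0.078],
    [[0, 0, 0], [0, 0, 0], 0.078]
  ]
}}

```text
time_s: 7.78
position: [0.4411, -0.3339, 0.0178]
tool_rot: [[0.99, 0.001, 0.143], [-0.143, -0.001, 0.99], [0.001, -1.0, -0.001]]
ft_force: [-0.1, -0.8, 0.3]
grip_width: 0.0776
```

{"method": "carry_out", "body": {
  "plan": [
    [[0, 0, 0], [0, 0, 0], 0.078],
    [[0, -0.03, 0], [0, 0, 0], 0.078],
    [[0, -0.05, 0], [0, 0, 0], 0.078],
    [[0, -0.05, 0], [0, 0, 0], 0.0854],
    [[0, -0.05, 0], [0, 0, 0], 0.0854],
    [[0, 0, 0], [0, 0, 0], 0.0854]
  ]
}}

```text
time_s: 8.52
position: [0.4418, -0.3347, 0.2011]
tool_rot: [[0.99, 0.005, 0.143], [-0.143, -0.006, 0.99], [0.006, -1.0, -0.005]]
ft_force: [-0.0, -0.4, -0.2]
grip_width: 0.0854
```

```bash
python3 d.py .6003 .1462 .16 -8.2;python3 look.py red_carton 0.005 .44 -.3335 -.143 r2
```

```text
t 8.53 pos [ 0.4418 -0.3347  0.2011] yaw -8.2 tilt 0.46 grip 0.0854 ft [-0.  -0.4 -0.2]
turn about tool y -0.0  shift after turn [0.0883 0.0411 0.4986]  shift in present axes [0.088  0.0391 0.4988]
scene iou0 0.9 conf 0.84 [ 0.4396 -0.3352 -0.1545] 0.932
side iou0 0.87 conf 0.84 [ 0.4418 -0.3377 -0.1462] 0.922
wrist iou0 0.91 conf 0.77 [ 0.4422 -0.3336 -0.1437] 0.97
all [ 0.4418 -0.3339 -0.1421] 0.932
```

View pics/r2.png

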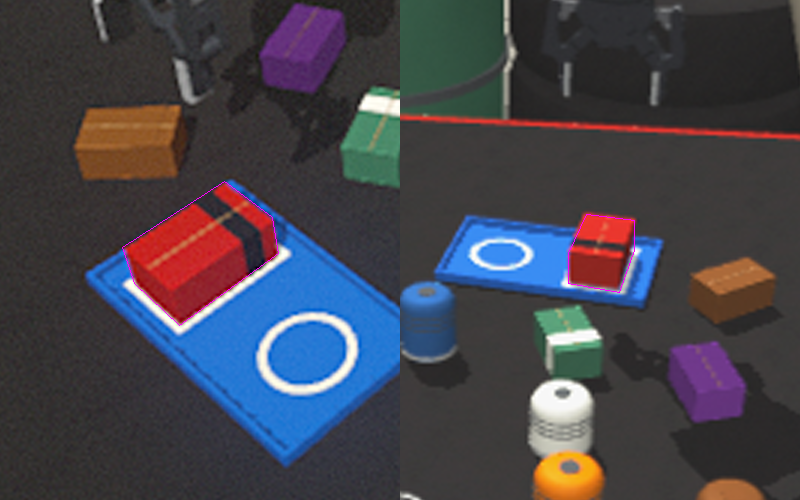

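{"method": "carry_out", "body": {
  "plan": [
    [[0.008, 0, 0.03], [0, 0, 0], 0.0854],
    [[0.009, 0, 0.05], [0, 0, 0], 0.0854],
    [[0.009, 0, 0.052], [0, 0, 0], 0.0854],
    [[0.009, 0, 0.052], [0, 0, 0], 0.0854],
    [[0.009, 0, 0.052], [0, 0, 0], 0.0854],
    [[0.009, 0, 0.052], [0, 0, 0], 0.0854],
    [[0.009, 0, 0.052], [0, 0, 0], 0.0854],
    [[0.009, 0, 0.052], [0, 0, 0], 0.0854]
  ]
}}

```text
time_s: 9.82
position: [0.5673, 0.0459, 0.1965]
tool_rot: [[0.99, -0.001, 0.143], [-0.143, 0.0, 0.99], [-0.001, -1.0, -0.0]]
ft_force: [-0.1, -0.2, 0.2]
grip_width: 0.0854
```

{"method": "carry_out", "body": {
  "plan": [
    [[0.009, 0, 0.052], [0, 0, 0], 0.0854],
    [[0.008, 0, 0.0526], [0, 0, 0], 0.0854],
    [[0, 0.03, 0], [0, 0, 0], 0.0854],
    [[0, 0.04, 0], [0, 0, 0], 0.0854],
    [[0, 0.03, 0], [0, 0, 0], 0.0854],
    [[0, 0, 0], [0, 0, 0], 0.0854],
    [[0, 0, 0], [0, 0, 0], 0.0854]
  ]
}}

```text
time_s: 10.7
position: [0.5995, 0.1453, 0.0983]
tool_rot: [[0.99, 0.001, 0.143], [-0.143, 0.0, 0.99], [0.001, -1.0, 0.0]]
ft_force: [0.1, -0.3, 1.2]
grip_width: 0.0853
```

```bash
python3 d.py .6003 .1462 .001 -8.2;python3 look.py bearing 0 .6003 .1462 0 b1 wrist,side;python3 look.py orange_filter 0 .4528 .1393 0 o1 
```

```text
t 10.7 pos [0.5995 0.1453 0.0983] yaw -8.21 tilt 0.08 grip 0.0853 ft [ 0.1 -0.3  1.2]
turn about tool y -0.01  shift after turn [0.0007 0.0973 0.001 ]  shift in present axes [0.0006 0.0973 0.001 ]
wrist iou0 0.94 conf 0.61 [0.6008 0.1474 0.1258] 0.956
side iou0 0.8 conf 0.69 [0.601  0.1422 0.1414] 0.853
all [ 0.6009  0.147  -0.0207] 0.9
scene iou0 0.9 conf 0.82 [0.4513 0.1398 0.1232] 0.957
side iou0 0.9 conf 0.56 [0.4527 0.1366 0.1686] 0.936
wrist iou0 0.91 conf 0.7 [0.4523 0.14   0.0154] 0.93
all [0.4518 0.1396 0.0816] 0.935
```

View pics/b1.png

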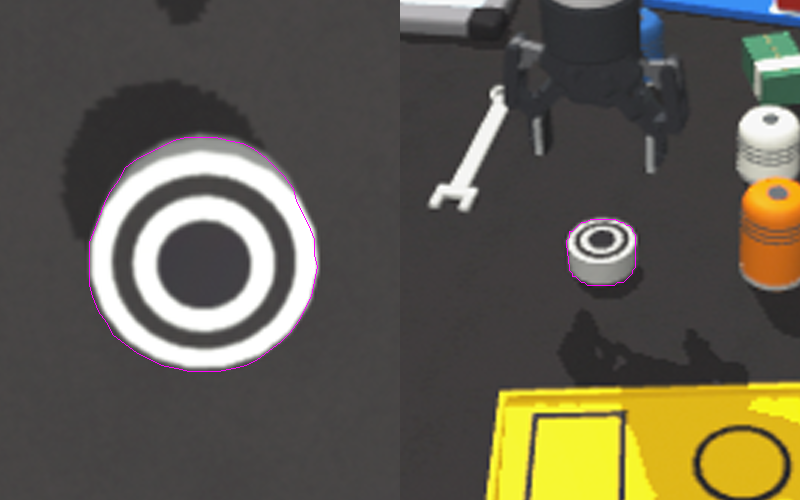

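{"method": "carry_out", "body": {
  "plan": [
    [[0.001, 0.03, 0.0012], [0, 0, 0], 0.0854],
    [[0, 0.035, 0], [0, 0, 0], 0.0854],
    [[0, 0.02, 0], [0, 0, 0], 0.0854],
    [[0, 0.0125, 0], [0, 0, 0], 0.0854],
    [[0, 0, 0], [0, 0, 0], 0.05],
    [[0, 0, 0], [0, 0, 0], 0.05],
    [[0, 0, 0], [0, 0, 0], 0.05],
    [[0, 0, 0], [0, 0, 0], 0.05]
  ]
}}

```text
time_s: 12.2
position: [0.6006, 0.1464, 0.0011]
tool_rot: [[0.99, 0.002, 0.143], [-0.143, 0.0, 0.99], [0.002, -1.0, 0.0]]
ft_force: [-1.9, -0.1, 6.4]
grip_width: 0.0561
```

{"method": "carry_out", "body": {
  "plan": [
    [[0, 0, 0], [0, 0, 0], 0.05],
    [[0, -0.02, 0], [0, 0, 0], 0.05],
    [[0, -0.05, 0], [0, 0, 0], 0.05],
    [[0, -0.05, 0], [0, 0, 0], 0.05],
    [[0, -0.05, 0], [0, 0, 0], 0.05],
    [[0, -0.02, 0], [0, 0, 0], 0.05],
    [[0, 0, 0], [0, 0, 0], 0.05]
  ]
}}

```text
time_s: 13.08
position: [0.6004, 0.1464, 0.1912]
tool_rot: [[0.99, 0.003, 0.143], [-0.143, 0.0, 0.99], [0.003, -1.0, 0.001]]
ft_force: [-0.3, -0.4, -2.7]
grip_width: 0.0561
```

```bash
python3 d.py .4414 -.3338 .19 -8.2;python3 look.py bearing 0.19 .6003 .1462 0 b2 wrist,side
```

```text
t 13.07 pos [0.6004 0.1464 0.1912] yaw -8.21 tilt 0.18 grip 0.0561 ft [-0.3 -0.4 -2.7]
turn about tool y -0.01  shift after turn [-0.0889  0.0012 -0.4979]  shift in present axes [-0.0888  0.0006 -0.4979]
wrist iou0 0.93 conf 0.78 [0.601  0.1469 0.0838] 0.947
side none 0.0
all [0.601  0.1469 0.0838] 0.947
```

View pics/b2.png

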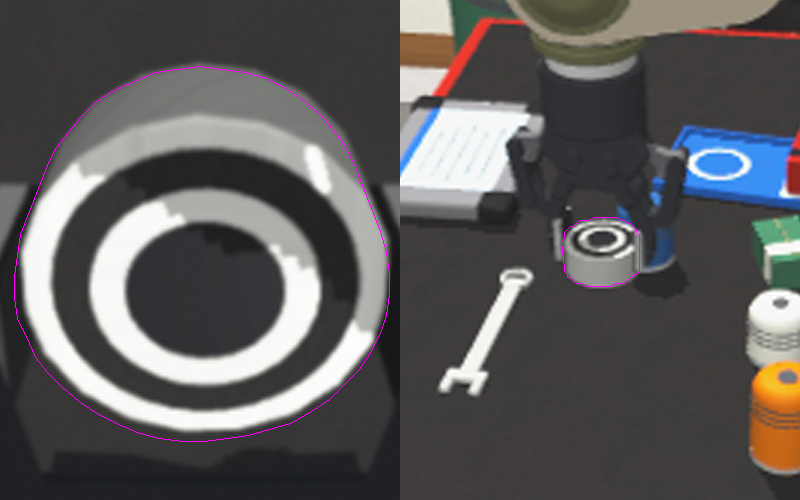

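{"method": "carry_out", "body": {
  "plan": [
    [[-0.008, 0, -0.03], [0, 0, 0], 0.05],
    [[-0.009, 0, -0.05], [0, 0, 0], 0.05],
    [[-0.009, 0, -0.052], [0, 0, 0], 0.05],
    [[-0.009, 0, -0.052], [0, 0, 0], 0.05],
    [[-0.009, 0, -0.052], [0, 0, 0], 0.05],
    [[-0.009, 0, -0.052], [0, 0, 0], 0.05],
    [[-0.009, 0, -0.052], [0, 0, 0], 0.05],
    [[-0.009, 0, -0.052], [0, 0, 0], 0.05]
  ]
}}

```text
time_s: 14.28
position: [0.4728, -0.2329, 0.1889]
tool_rot: [[0.99, -0.001, 0.143], [-0.143, 0.001, 0.99], [-0.001, -1.0, 0.001]]
ft_force: [0.3, -0.3, -2.6]
grip_width: 0.0559
```

{"method": "carry_out", "body": {
  "plan": [
    [[-0.009, 0, -0.052], [0, 0, 0], 0.05],
    [[-0.0059, 0, -0.0539], [0, 0, 0], 0.05],
    [[0, 0.03, 0], [0, 0, 0], 0.05],
    [[0, 0.04, 0], [0, 0, 0], 0.05],
    [[0, 0.03, 0], [0, 0, 0], 0.05],
    [[0, 0, 0], [0, 0, 0], 0.05],
    [[0, 0, 0], [0, 0, 0], 0.05]
  ]
}}

```text
time_s: 15.15
position: [0.4443, -0.3346, 0.0906]
tool_rot: [[0.99, 0.001, 0.143], [-0.143, -0.001, 0.99], [0.001, -1.0, -0.001]]
ft_force: [0.4, 0.4, -3.0]
grip_width: 0.056
```

```bash
python3 d.py .4414 -.3338 .048 -8.2;python3 look.py bearing 0.09 .4414 -.3338 0 b3 wrist,side
```

```text
t 15.15 pos [ 0.4443 -0.3346  0.0906] yaw -8.21 tilt 0.07 grip 0.056 ft [ 0.4  0.4 -3. ]
turn about tool y -0.01  shift after turn [-0.003   0.0426  0.0004]  shift in present axes [-0.003   0.0426  0.0004]
wrist iou0 0.85 conf 0.57 [ 0.4449 -0.3339  0.0029] 0.939
side iou0 0.71 conf 0.48 [ 0.4464 -0.3384  0.1971] 0.814
all [ 0.4448 -0.3337  0.1412] 0.873
```

View pics/b3.png

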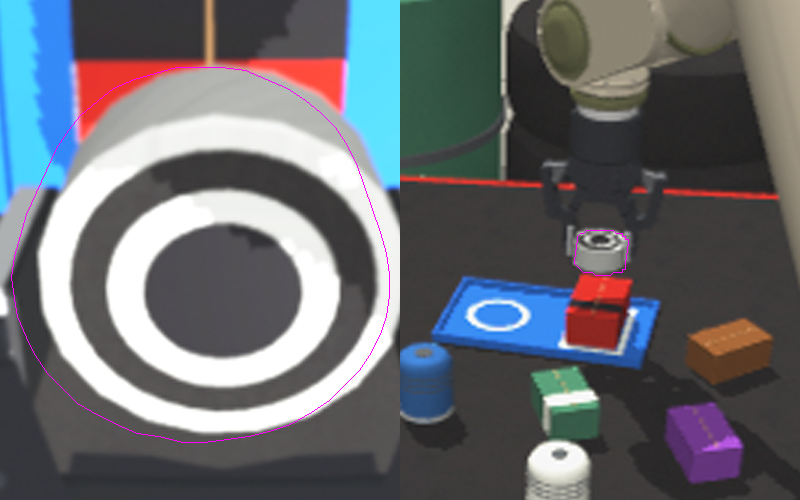

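{"method": "carry_out", "body": {
  "plan": [
    [[-0.003, 0.01, 0], [0, 0, 0], 0.05],
    [[0, 0.02, 0], [0, 0, 0], 0.05],
    [[0, 0.008, 0], [0, 0, 0], 0.05],
    [[0, 0.0045, 0], [0, 0, 0], 0.05],
    [[0, 0, 0], [0, 0, 0], 0.05],
    [[0, 0, 0], [0, 0, 0], 0.07],
    [[0, 0, 0], [0, 0, 0], 0.08],
    [[0, 0, 0], [0, 0, 0], 0.08]
  ]
}}

```text
time_s: 16.35
position: [0.4411, -0.3339, 0.0474]
tool_rot: [[0.99, 0.0, 0.143], [-0.143, -0.0, 0.99], [0.0, -1.0, -0.0]]
ft_force: [0.5, 0.1, 0.0]
grip_width: 0.08
```

{"method": "carry_out", "body": {
  "plan": [
    [[0, 0, 0], [0, 0, 0], 0.0854],
    [[0, -0.03, 0], [0, 0, 0], 0.0854],
    [[0, -0.05, 0], [0, 0, 0], 0.0854],
    [[0, -0.05, 0], [0, 0, 0], 0.0854],
    [[0, -0.02, 0], [0, 0, 0], 0.0854],
    [[0, 0, 0], [0, 0, 0], 0.0854]
  ]
}}

```text
time_s: 17.1
position: [0.4413, -0.3341, 0.1985]
tool_rot: [[0.99, 0.002, 0.143], [-0.143, -0.002, 0.99], [0.002, -1.0, -0.002]]
ft_force: [-0.4, -0.2, -0.8]
grip_width: 0.0855
```

```bash
python3 d.py .4523 .1395 .16 -8.2;python3 look.py bearing 0.047 .4414 -.3338 0 b4 ;python3 look.py red_carton 0.005 .4414 -.3338 -.143 b5 wrist,side
```

```text
t 17.1 pos [ 0.4413 -0.3341  0.1985] yaw -8.21 tilt 0.18 grip 0.0855 ft [-0.4 -0.2 -0.8]
turn about tool y -0.01  shift after turn [-0.0566  0.0385  0.4704]  shift in present axes [-0.0568  0.0374  0.4704]
scene iou0 0.93 conf 0.76 [ 0.4408 -0.3334  0.3058] 0.955
side iou0 0.85 conf 0.79 [ 0.4427 -0.3367  0.1394] 0.933
wrist iou0 0.94 conf 0.68 [ 0.4415 -0.3329  0.0201] 0.956
all [ 0.4418 -0.3335  0.1273] 0.935
wrist iou0 0.43 conf 0.79 [ 0.4424 -0.3334 -0.1445] 0.429
side none None
all [ 0.4424 -0.3334 -0.1445] 0.429
```

View pics/b4.png

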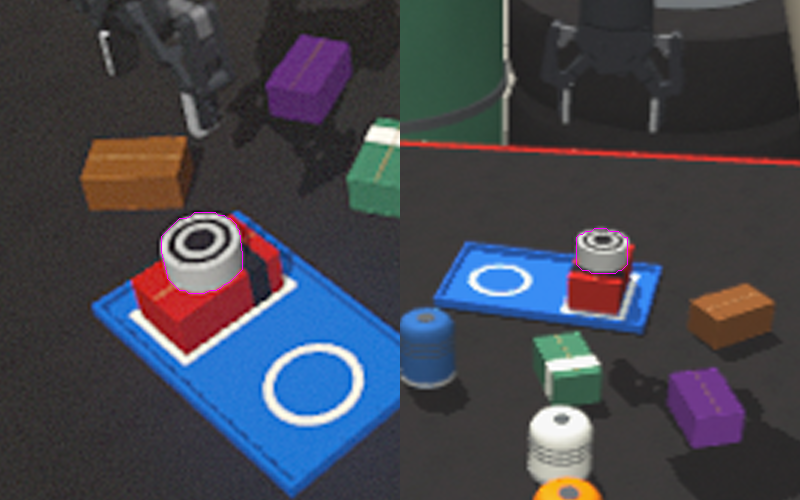

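{"method": "carry_out", "body": {
  "plan": [
    [[-0.004, 0, 0.03], [0, 0, 0], 0.0854],
    [[-0.006, 0, 0.05], [0, 0, 0], 0.0854],
    [[-0.006, 0, 0.05], [0, 0, 0], 0.0854],
    [[-0.006, 0, 0.05], [0, 0, 0], 0.0854],
    [[-0.006, 0, 0.05], [0, 0, 0], 0.0854],
    [[-0.006, 0, 0.05], [0, 0, 0], 0.0854],
    [[-0.006, 0, 0.05], [0, 0, 0], 0.0854],
    [[-0.006, 0, 0.05], [0, 0, 0], 0.0854]
  ]
}}

```text
time_s: 18.6
position: [0.4496, 0.0505, 0.1974]
tool_rot: [[0.99, 0.0, 0.143], [-0.143, -0.0, 0.99], [0.0, -1.0, 0.0]]
ft_force: [1.2, -0.4, 0.8]
grip_width: 0.0852
```

{"method": "carry_out", "body": {
  "plan": [
    [[-0.006, 0, 0.05], [0, 0, 0], 0.0854],
    [[-0.0046, 0, 0.0404], [0, 0, 0], 0.0854],
    [[0, 0.03, 0], [0, 0, 0], 0.0854],
    [[0, 0.01, 0], [0, 0, 0], 0.0854],
    [[0, 0, 0], [0, 0, 0], 0.0854],
    [[0, 0, 0], [0, 0, 0], 0.0854]
  ]
}}

```text
time_s: 19.35
position: [0.4526, 0.1395, 0.1581]
tool_rot: [[0.99, 0.001, 0.144], [-0.144, 0.0, 0.99], [0.001, -1.0, 0.0]]
ft_force: [-0.6, -0.3, -0.1]
grip_width: 0.0856
```

```bash
python3 d.py .4523 .1395 .03 -8.2;python3 look.py orange_filter 0 .4523 .1395 0 o2 wrist,side
```

```text
t 19.35 pos [0.4526 0.1395 0.1581] yaw -8.26 tilt 0.08 grip 0.0856 ft [-0.6 -0.3 -0.1]
turn about tool y -0.06  shift after turn [-0.0003  0.1281 -0.    ]  shift in present axes [-0.0005  0.1281 -0.    ]
wrist none 0.0
side iou0 0.88 conf 0.62 [0.4539 0.1386 0.1562] 0.928
all [0.4539 0.1386 0.1562] 0.928
```

View pics/o2.png

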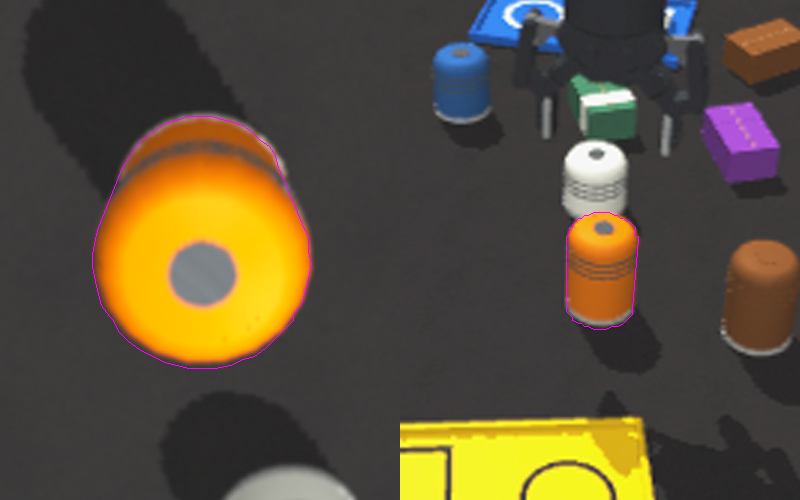

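{"method": "carry_out", "body": {
  "plan": [
    [[0, 0.04, 0], [0, 0, 0], 0.0854],
    [[0, 0.045, 0], [0, 0, 0], 0.0854],
    [[0, 0.033, 0], [0, 0, 0], 0.0854],
    [[0, 0.01, 0], [0, 0, 0], 0.0854],
    [[0, 0, 0], [0, 0, 0], 0.05],
    [[0, 0, 0], [0, 0, 0], 0.05],
    [[0, 0, 0], [0, 0, 0], 0.05],
    [[0, 0, 0], [0, 0, 0], 0.05]
  ]
}}

```text
time_s: 20.55
position: [0.4529, 0.1399, 0.0308]
tool_rot: [[0.99, 0.003, 0.143], [-0.143, 0.0, 0.99], [0.003, -1.0, 0.001]]
ft_force: [-0.3, 0.3, 6.8]
grip_width: 0.0571
```

{"method": "carry_out", "body": {
  "plan": [
    [[0, 0, 0], [0, 0, 0], 0.05],
    [[0, -0.02, 0], [0, 0, 0], 0.05],
    [[0, -0.05, 0], [0, 0, 0], 0.05],
    [[0, -0.05, 0], [0, 0, 0], 0.05],
    [[0, -0.04, 0], [0, 0, 0], 0.05],
    [[0, -0.01, 0], [0, 0, 0], 0.05],
    [[0, 0, 0], [0, 0, 0], 0.05]
  ]
}}

```text
time_s: 21.42
position: [0.4518, 0.1399, 0.1989]
tool_rot: [[0.99, -0.0, 0.143], [-0.143, 0.0, 0.99], [-0.0, -1.0, -0.0]]
ft_force: [-0.5, 0.5, -2.2]
grip_width: 0.0569
```

```bash
python3 d.py .5588 -.3506 .2 -8.2;python3 look.py orange_filter 0.17 .4523 .1395 0 o3 wrist,side
```

```text
t 21.43 pos [0.4518 0.1399 0.1989] yaw -8.21 tilt 0.01 grip 0.0569 ft [-0.5  0.5 -2.2]
turn about tool y -0.01  shift after turn [ 0.1759 -0.0011 -0.4702]  shift in present axes [ 0.176  -0.0011 -0.4702]
wrist iou0 0.82 conf 0.96 [0.4525 0.1406 0.0562] 0.878
side iou0 0.91 conf 0.68 [0.4523 0.1416 0.1387] 0.939
all [0.4524 0.1408 0.0609] 0.907
```

View pics/o3.png

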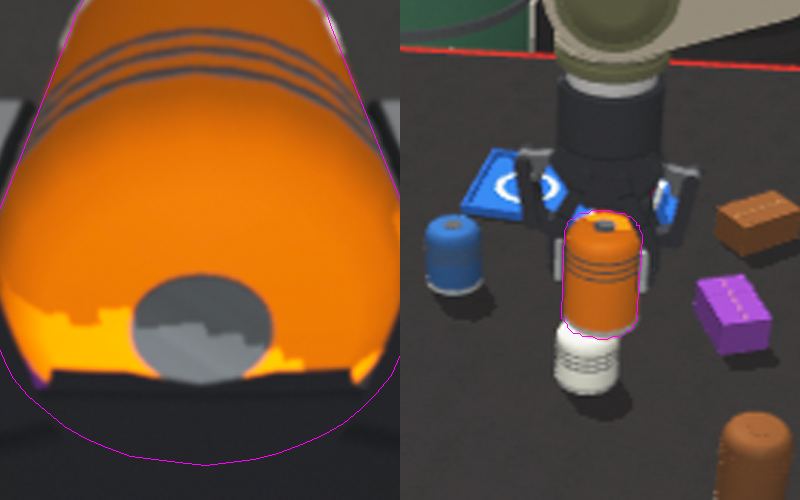

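{"method": "carry_out", "body": {
  "plan": [
    [[0.012, 0, -0.03], [0, 0, 0], 0.05],
    [[0.018, 0, -0.048], [0, 0, 0], 0.05],
    [[0.018, 0, -0.05], [0, 0, 0], 0.05],
    [[0.018, 0, -0.05], [0, 0, 0], 0.05],
    [[0.018, 0, -0.05], [0, 0, 0], 0.05],
    [[0.018, 0, -0.05], [0, 0, 0], 0.05],
    [[0.018, 0, -0.05], [0, 0, 0], 0.05],
    [[0.018, 0, -0.05], [0, 0, 0], 0.05]
  ]
}}

```text
time_s: 22.62
position: [0.5346, -0.2556, 0.198]
tool_rot: [[0.99, -0.002, 0.143], [-0.143, 0.001, 0.99], [-0.002, -1.0, 0.001]]
ft_force: [1.7, -0.2, -3.1]
grip_width: 0.0571
```

{"method": "carry_out", "body": {
  "plan": [
    [[0.019, 0, -0.049], [0, 0, 0], 0.05],
    [[0.0189, 0, -0.0429], [0, 0, 0], 0.05],
    [[0, 0.03, 0], [0, 0, 0], 0.05],
    [[0, 0.04, 0], [0, 0, 0], 0.05],
    [[0, 0.04, 0], [0, 0, 0], 0.05],
    [[0, 0.02, 0], [0, 0, 0], 0.05],
    [[0, 0, 0], [0, 0, 0], 0.05]
  ]
}}

```text
time_s: 23.5
position: [0.5582, -0.3496, 0.0665]
tool_rot: [[0.99, -0.004, 0.143], [-0.143, 0.004, 0.99], [-0.005, -1.0, 0.003]]
ft_force: [-0.0, -0.2, -2.0]
grip_width: 0.057
```

```bash
python3 d.py .5588 -.3506 .036 -8.2;python3 look.py orange_filter 0.035 .5588 -.3506 0 o4 scene,side
```

```text
t 23.5 pos [ 0.5582 -0.3496  0.0665] yaw -8.21 tilt 0.31 grip 0.057 ft [-0.  -0.2 -2. ]
turn about tool y -0.01  shift after turn [ 0.0008  0.0305 -0.0009]  shift in present axes [ 0.0009  0.0305 -0.001 ]
scene iou0 0.54 conf 0.87 [ 0.5558 -0.3493  0.1028] 0.56
side iou0 0.81 conf 0.69 [ 0.5631 -0.3631  0.0916] 0.934
all [ 0.5628 -0.3607  0.0902] 0.725
```

View pics/o4.png

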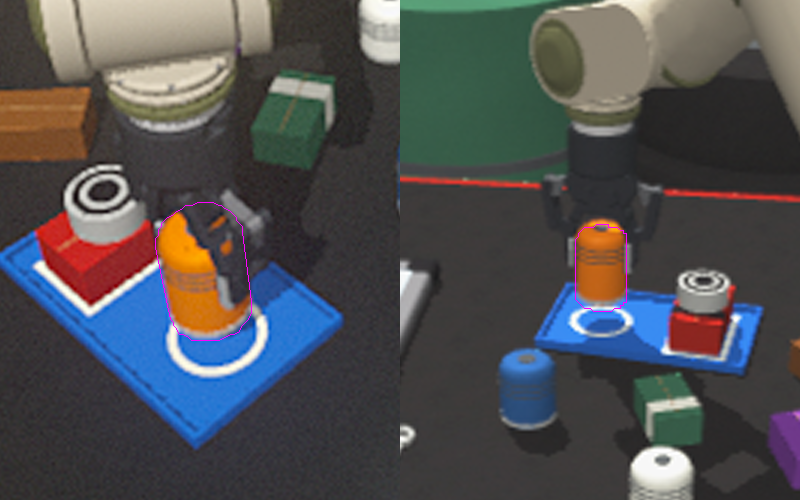

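{"method": "carry_out", "body": {
  "plan": [
    [[0.0008, 0.015, -0.0005], [0, 0, 0], 0.05],
    [[0, 0.01, 0], [0, 0, 0], 0.05],
    [[0, 0.004, 0], [0, 0, 0], 0.05],
    [[0, 0.001, 0], [0, 0, 0], 0.05],
    [[0, 0, 0], [0, 0, 0], 0.05],
    [[0, 0, 0], [0, 0, 0], 0.07],
    [[0, 0, 0], [0, 0, 0], 0.08],
    [[0, 0, 0], [0, 0, 0], 0.08]
  ]
}}

```text
time_s: 24.7
position: [0.5599, -0.351, 0.0397]
tool_rot: [[0.99, 0.0, 0.143], [-0.143, -0.0, 0.99], [0.0, -1.0, -0.0]]
ft_force: [-0.0, 0.2, -0.4]
grip_width: 0.0801
```

{"method": "carry_out", "body": {
  "plan": [
    [[0, 0, 0], [0, 0, 0], 0.08],
    [[0, -0.03, 0], [0, 0, 0], 0.08],
    [[0, -0.05, 0], [0, 0, 0], 0.08],
    [[0, -0.05, 0], [0, 0, 0], 0.0854],
    [[0, -0.02, 0], [0, 0, 0], 0.0854],
    [[0, 0, 0], [0, 0, 0], 0.0854]
  ]
}}

```text
time_s: 25.45
position: [0.5602, -0.3512, 0.1908]
tool_rot: [[0.99, 0.002, 0.143], [-0.143, -0.002, 0.99], [0.003, -1.0, -0.002]]
ft_force: [0.3, 0.6, -0.6]
grip_width: 0.0856
```

```bash
python3 look.py orange_filter 0.005 .5588 -.3506 0 o5 scene,side,wrist;python3 look.py bearing 0.047 .4414 -.3338 0 b6 scene,side;python3 look.py green_carton 0 .4687 -.1464 .32 g1 scene,side;python3 d.py .4687 -.1464 .15 18.3
```

```text
scene iou0 0.91 conf 0.56 [ 0.559  -0.3514  0.1569] 0.947
side iou0 0.88 conf 0.59 [ 0.5612 -0.3519  0.1028] 0.946
wrist iou0 0.9 conf 0.55 [ 0.5606 -0.3497  0.0556] 0.941
all [ 0.5604 -0.3517  0.0743] 0.935
scene iou0 0.9 conf 0.87 [ 0.44   -0.3334  0.1549] 0.942
side iou0 0.78 conf 0.63 [ 0.4424 -0.3372  0.1787] 0.86
all [ 0.4411 -0.3336  0.19  ] 0.891
scene iou0 0.83 conf 0.61 [ 0.4685 -0.1452  0.391 ] 0.883
side iou0 0.82 conf 0.61 [ 0.4703 -0.1467  0.2894] 0.884
all [ 0.469  -0.146   0.3689] 0.868
t 26.15 pos [ 0.5598 -0.3509  0.1893] yaw -8.21 tilt 0.0 grip 0.0853 ft [ 0.2  1.  -0.6]
turn about tool y -26.51  shift after turn [-0.0223  0.0393  0.2228]  shift in present axes [-0.1194  0.0393  0.1894]
```

View pics/o5.png

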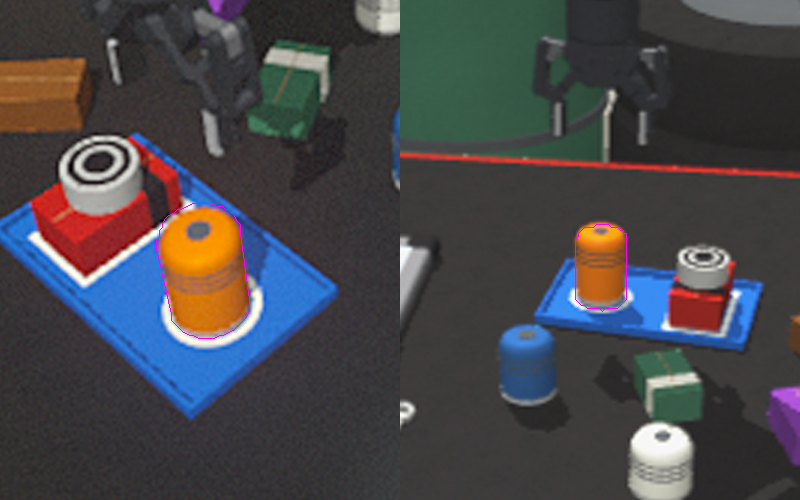

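View pics/g1.png

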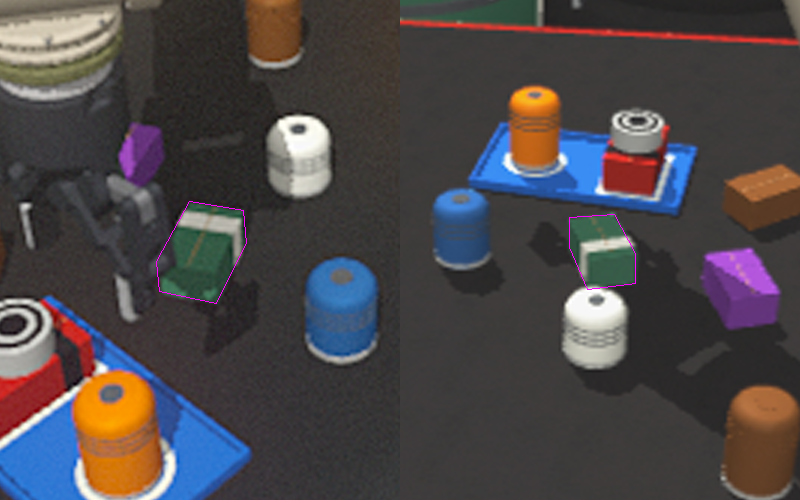

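{"method": "carry_out", "body": {
  "plan": [
    [[0, 0, 0], [0, -8.84, 0], 0.0854],
    [[0, 0, 0], [0, -8.84, 0], 0.0854],
    [[0, 0, 0], [0, -8.83, 0], 0.0854],
    [[-0.004, 0, 0.04], [0, 0, 0], 0.0854],
    [[-0.006, 0, 0.05], [0, 0, 0], 0.0854],
    [[-0.006, 0, 0.05], [0, 0, 0], 0.0854],
    [[-0.004, 0, 0.05], [0, 0, 0], 0.0854],
    [[-0.002, 0, 0.0328], [0, 0, 0], 0.0854]
  ]
}}

```text
time_s: 27.15
position: [0.468, -0.1445, 0.1896]
tool_rot: [[0.949, 0.0, -0.315], [0.315, -0.0, 0.949], [0.0, -1.0, -0.0]]
ft_force: [0.5, -0.8, 0.6]
grip_width: 0.0852
```

{"method": "carry_out", "body": {
  "plan": [
    [[0, 0.03, 0], [0, 0, 0], 0.0854],
    [[0, 0.03, 0], [0, 0, 0], 0.0854],
    [[0, 0, 0], [0, 0, 0], 0.0854],
    [[0, 0, 0], [0, 0, 0], 0.0854]
  ]
}}

```text
time_s: 27.65
position: [0.4695, -0.1467, 0.1304]
tool_rot: [[0.949, 0.001, -0.314], [0.314, -0.001, 0.949], [0.001, -1.0, -0.001]]
ft_force: [1.1, -0.3, -0.4]
grip_width: 0.0856
```

```bash
python3 d.py .469 -.1461 .006 18.3; python3 look.py green_carton 0 .469 -.1461 .34 g2 wrist,side
```

```text
t 27.65 pos [ 0.4695 -0.1467  0.1304] yaw 18.3 tilt 0.09 grip 0.0856 ft [ 1.1 -0.3 -0.4]
turn about tool y -0.0  shift after turn [-0.0003  0.1244  0.0007]  shift in present axes [-0.0004  0.1244  0.0009]
wrist iou0 0.95 conf 0.97 [ 0.4691 -0.1448  0.3584] 0.972
side iou0 0.81 conf 0.67 [ 0.4702 -0.1468  0.2926] 0.887
all [ 0.4693 -0.1453  0.3526] 0.916
```

View pics/g2.png

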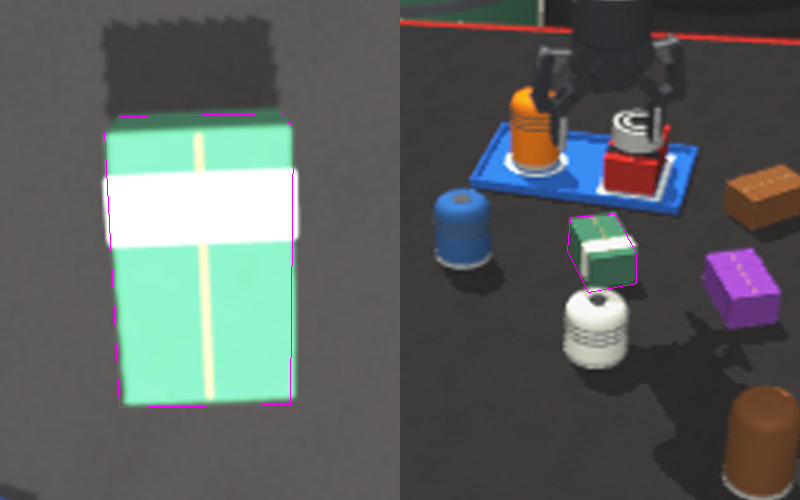

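{"method": "carry_out", "body": {
  "plan": [
    [[0, 0.03, 0.0012], [0, -2, 0], 0.0854],
    [[0, 0.045, 0], [0, 0, 0], 0.0854],
    [[0, 0.035, 0], [0, 0, 0], 0.0854],
    [[0, 0.014, 0], [0, 0, 0], 0.0854],
    [[0, 0, 0], [0, 0, 0], 0.045],
    [[0, 0, 0], [0, 0, 0], 0.045],
    [[0, 0, 0], [0, 0, 0], 0.045],
    [[0, 0, 0], [0, 0, 0], 0.045]
  ],
  "force": 50
}}

```text
time_s: 28.85
position: [0.4693, -0.1456, 0.0068]
tool_rot: [[0.938, 0.002, -0.347], [0.347, -0.002, 0.938], [0.002, -1.0, -0.002]]
ft_force: [-0.1, 0.5, 7.1]
grip_width: 0.0495
```

{"method": "carry_out", "body": {
  "plan": [
    [[0, 0, 0], [0, 0, 0], 0.045],
    [[0, -0.02, 0], [0, 0, 0], 0.045],
    [[0, -0.05, 0], [0, 0, 0], 0.045],
    [[0, -0.05, 0], [0, 0, 0], 0.045],
    [[0, -0.05, 0], [0, 0, 0], 0.045],
    [[0, -0.02, 0], [0, 0, 0], 0.045],
    [[0, 0, 0], [0, 0, 0], 0.045]
  ]
}}

```text
time_s: 29.72
position: [0.4688, -0.1452, 0.1967]
tool_rot: [[0.938, 0.003, -0.347], [0.347, -0.002, 0.938], [0.002, -1.0, -0.003]]
ft_force: [-0.2, -1.0, -3.8]
grip_width: 0.0492
```

```bash
python3 d.py .5809 .3715 .196 8.13; python3 look.py green_carton 0.19 .469 -.1453 .35 g3 wrist,side
```

```text
t 29.73 pos [ 0.4688 -0.1452  0.1967] yaw 20.31 tilt 0.19 grip 0.0492 ft [-0.2 -1.  -3.8]
turn about tool y 12.18  shift after turn [0.1841 0.0007 0.4957]  shift in present axes [2.845e-01 2.000e-04 4.457e-01]
wrist iou0 0.89 conf 0.78 [ 0.4691 -0.145   0.3603] 0.905
side iou0 0.7 conf 0.9 [ 0.4632 -0.1428  0.0864] 0.832
all [ 0.4691 -0.145   0.3506] 0.821
```

View pics/g3.png

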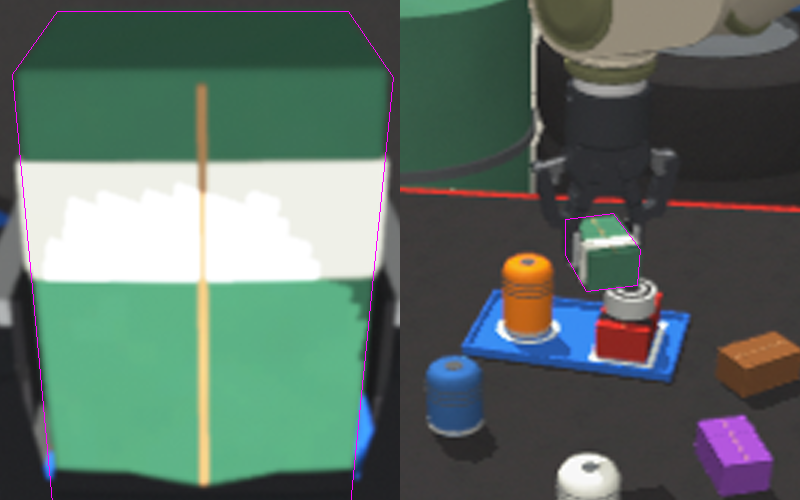

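{"method": "carry_out", "body": {
  "plan": [
    [[0, 0, 0], [0, 6.09, 0], 0.045],
    [[0, 0, 0], [0, 6.09, 0], 0.045],
    [[0.014, 0, 0.036], [0, 0, 0], 0.045],
    [[0.018, 0, 0.05], [0, 0, 0], 0.045],
    [[0.019, 0, 0.051], [0, 0, 0], 0.045],
    [[0.019, 0, 0.051], [0, 0, 0], 0.045],
    [[0.019, 0, 0.051], [0, 0, 0], 0.045],
    [[0.019, 0, 0.051], [0, 0, 0], 0.045]
  ]
}}

```text
time_s: 30.92
position: [0.5344, 0.1589, 0.1941]
tool_rot: [[0.99, -0.002, -0.141], [0.141, -0.0, 0.99], [-0.002, -1.0, 0.0]]
ft_force: [0.8, -0.0, -2.8]
grip_width: 0.0493
```

{"method": "carry_out", "body": {
  "plan": [
    [[0.019, 0, 0.051], [0, 0, 0], 0.045],
    [[0.019, 0, 0.051], [0, 0, 0], 0.045],
    [[0.019, 0, 0.051], [0, 0, 0], 0.045],
    [[0.0185, 0, 0.0522], [0, 0, 0], 0.045],
    [[0, 0.04, 0], [0, 0, 0], 0.045],
    [[0, 0.05, 0], [0, 0, 0], 0.045],
    [[0, 0.03, 0], [0, 0, 0], 0.045],
    [[0, 0, 0], [0, 0, 0], 0.045]
  ]
}}

```text
time_s: 31.92
position: [0.5788, 0.3703, 0.0715]
tool_rot: [[0.99, -0.007, -0.141], [0.141, -0.003, 0.99], [-0.007, -1.0, -0.002]]
ft_force: [0.3, -1.1, -2.1]
grip_width: 0.0493
```

```bash
python3 d.py .5809 .3715 .012 8.13; python3 look.py green_carton 0.07 .581 .3715 .142 g4 side,scene,wrist
```

```text
t 31.93 pos [0.5788 0.3703 0.0715] yaw 8.12 tilt 0.43 grip 0.0493 ft [ 0.3 -1.1 -2.1]
turn about tool y -0.01  shift after turn [0.0023 0.0595 0.0009]  shift in present axes [0.0027 0.0595 0.001 ]
side iou0 0.77 conf 0.75 [0.5796 0.3749 0.2042] 0.849
scene iou0 0.8 conf 0.6 [0.577  0.3685 0.2864] 0.898
wrist iou0 0.9 conf 0.55 [0.5814 0.3716 0.1435] 0.905
all [0.5803 0.3727 0.1891] 0.845
```

View pics/g4.png

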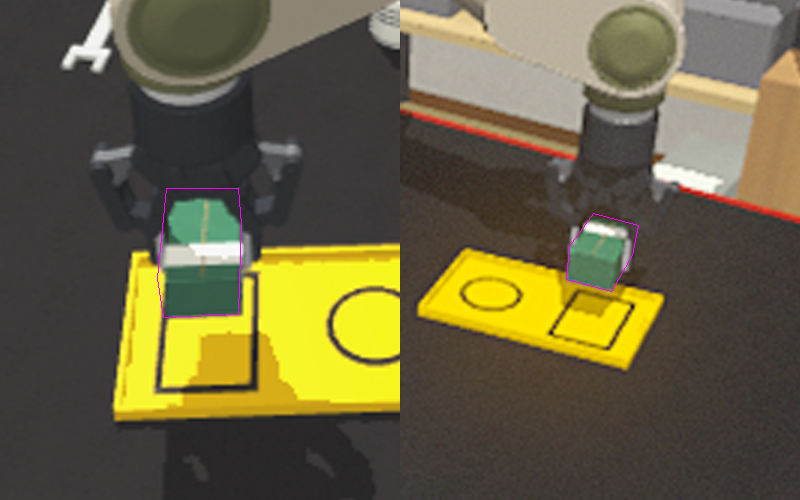

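{"method": "carry_out", "body": {
  "plan": [
    [[0.001, 0.03, 0], [0, 0, 0], 0.045],
    [[0, 0.02, 0], [0, 0, 0], 0.045],
    [[0, 0.007, 0], [0, 0, 0], 0.045],
    [[0, 0.0025, 0], [0, 0, 0], 0.045],
    [[0, 0, 0], [0, 0, 0], 0.045],
    [[0, 0, 0], [0, 0, 0], 0.06],
    [[0, 0, 0], [0, 0, 0], 0.072],
    [[0, 0, 0], [0, 0, 0], 0.072]
  ]
}}

```text
time_s: 33.22
position: [0.5815, 0.3712, 0.0163]
tool_rot: [[0.99, 0.001, -0.141], [0.141, 0.0, 0.99], [0.001, -1.0, 0.0]]
ft_force: [-0.2, 0.1, 0.1]
grip_width: 0.072
```

{"method": "carry_out", "body": {
  "plan": [
    [[0, 0, 0], [0, 0, 0], 0.072],
    [[0, -0.03, 0], [0, 0, 0], 0.072],
    [[0, -0.05, 0], [0, 0, 0], 0.072],
    [[0, -0.05, 0], [0, 0, 0], 0.0854],
    [[0, -0.04, 0], [0, 0, 0], 0.0854],
    [[0, 0, 0], [0, 0, 0], 0.0854]
  ]
}}

```text
time_s: 33.98
position: [0.5823, 0.3716, 0.1897]
tool_rot: [[0.99, 0.007, -0.141], [0.141, 0.003, 0.99], [0.007, -1.0, 0.002]]
ft_force: [0.1, -0.1, 0.2]
grip_width: 0.0853
```

```bash
python3 look.py green_carton 0.005 .581 .3715 .142 g5 side,scene,wrist;python3 look.py white_filter 0 .4666 .0012 0 w4 scene,side;python3 d.py .4666 .0012 .13 8.13
```

```text
side iou0 0.9 conf 0.84 [0.5817 0.3714 0.1594] 0.943
scene iou0 0.88 conf 0.82 [0.5799 0.371  0.1777] 0.937
wrist iou0 0.92 conf 0.78 [0.5822 0.3725 0.1405] 0.964
all [0.5816 0.372  0.1573] 0.934
scene iou0 0.84 conf 0.79 [0.4641 0.0013 0.0353] 0.896
side iou0 0.88 conf 0.94 [ 0.4677 -0.001   0.0215] 0.931
all [ 0.4669 -0.0019  0.1678] 0.905
t 34.48 pos [0.5812 0.3711 0.1853] yaw 8.12 tilt 0.05 grip 0.0857 ft [0.  0.1 0.4]
turn about tool y -0.01  shift after turn [-0.1658  0.0553 -0.35  ]  shift in present axes [-0.1657  0.0555 -0.35  ]
```

View pics/g5.png

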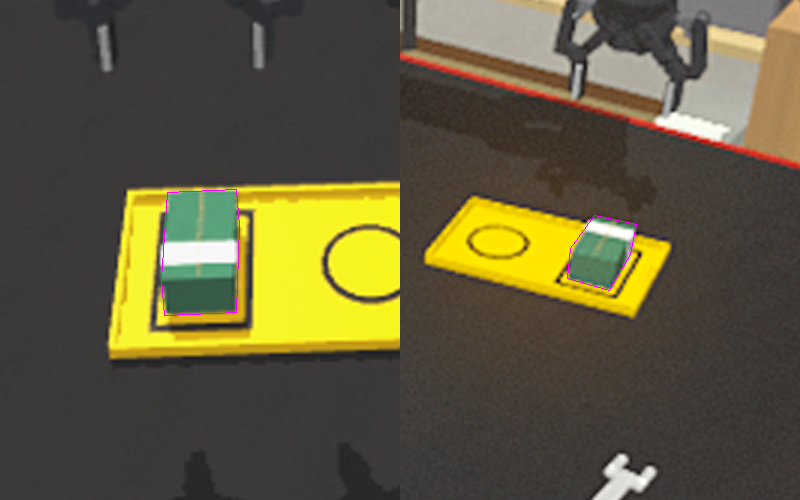

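{"method": "carry_out", "body": {
  "plan": [
    [[-0.0198, 0, -0.042], [0, 0, 0], 0.0854],
    [[-0.022, 0, -0.046], [0, 0, 0], 0.0854],
    [[-0.022, 0, -0.046], [0, 0, 0], 0.0854],
    [[-0.022, 0, -0.046], [0, 0, 0], 0.0854],
    [[-0.022, 0, -0.046], [0, 0, 0], 0.0854],
    [[-0.022, 0, -0.046], [0, 0, 0], 0.0854],
    [[-0.02, 0, -0.044], [0, 0, 0], 0.0854],
    [[-0.016, 0, -0.034], [0, 0, 0], 0.0854]
  ]
}}

```text
time_s: 35.48
position: [0.466, -0.0004, 0.186]
tool_rot: [[0.99, 0.0, -0.14], [0.14, -0.0, 0.99], [0.0, -1.0, -0.0]]
ft_force: [-1.0, -0.2, -0.9]
grip_width: 0.0853
```

{"method": "carry_out", "body": {
  "plan": [
    [[0, 0.03, 0], [0, 0, 0], 0.0854],
    [[0, 0.025, 0], [0, 0, 0], 0.0854],
    [[0, 0, 0], [0, 0, 0], 0.0854],
    [[0, 0, 0], [0, 0, 0], 0.0854]
  ]
}}

```text
time_s: 35.98
position: [0.4671, 0.0012, 0.1317]
tool_rot: [[0.99, 0.001, -0.141], [0.141, -0.0, 0.99], [0.001, -1.0, -0.001]]
ft_force: [-0.2, -0.1, -0.5]
grip_width: 0.0854
```

```bash
python3 look.py white_filter 0 .4666 .0012 0 w5 wrist,scene;python3 d.py .4668 .0012 .012 8.13
```

```text
wrist iou0 0.94 conf 0.68 [0.4664 0.0025 0.0646] 0.962
scene iou0 0.83 conf 0.56 [0.4635 0.0017 0.1014] 0.89
all [0.4663 0.0013 0.1142] 0.913
t 36.17 pos [0.4669 0.0012 0.1316] yaw 8.14 tilt 0.09 grip 0.0851 ft [-0.8 -0.3 -0. ]
turn about tool y 0.01  shift after turn [-1.000e-04  1.196e-01 -0.000e+00]  shift in present axes [-3.000e-04  1.196e-01  1.000e-04]
```

View pics/w5.png

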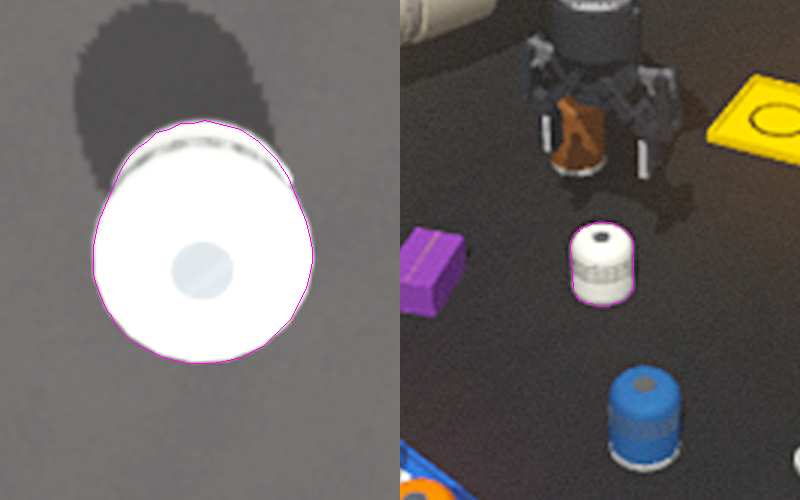

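{"method": "carry_out", "body": {
  "plan": [
    [[0, 0.035, 0], [0, 0, 0], 0.0854],
    [[0, 0.045, 0], [0, 0, 0], 0.0854],
    [[0, 0.03, 0], [0, 0, 0], 0.0854],
    [[0, 0.0095, 0], [0, 0, 0], 0.0854],
    [[0, 0, 0], [0, 0, 0], 0.05],
    [[0, 0, 0], [0, 0, 0], 0.05],
    [[0, 0, 0], [0, 0, 0], 0.05],
    [[0, 0, 0], [0, 0, 0], 0.05]
  ]
}}

```text
time_s: 37.17
position: [0.4672, 0.0011, 0.0127]
tool_rot: [[0.99, 0.002, -0.141], [0.141, -0.001, 0.99], [0.002, -1.0, -0.001]]
ft_force: [-0.9, 0.0, 6.4]
grip_width: 0.0569
```

{"method": "carry_out", "body": {
  "plan": [
    [[0, 0, 0], [0, 0, 0], 0.05],
    [[0, -0.02, 0], [0, 0, 0], 0.05],
    [[0, -0.05, 0], [0, 0, 0], 0.05],
    [[0, -0.05, 0], [0, 0, 0], 0.05],
    [[0, -0.05, 0], [0, 0, 0], 0.05],
    [[0, -0.02, 0], [0, 0, 0], 0.05],
    [[0, 0, 0], [0, 0, 0], 0.05]
  ]
}}

```text
time_s: 38.05
position: [0.4668, 0.0012, 0.2028]
tool_rot: [[0.99, 0.003, -0.141], [0.141, -0.001, 0.99], [0.003, -1.0, -0.001]]
ft_force: [-0.3, 0.2, -4.0]
grip_width: 0.0566
```

```bash
python3 look.py white_filter 0.19 .4666 .0012 0 w6 wrist,scene;python3 d.py .4621 .3545 .2 8.13
```

```text
wrist iou0 0.89 conf 0.7 [0.4671 0.002  0.0856] 0.908
scene iou0 0.8 conf 0.69 [ 0.4671 -0.003   0.0907] 0.861
all [ 0.4666  0.001  -0.0872] 0.856
t 38.25 pos [0.466  0.0014 0.2001] yaw 8.12 tilt 0.14 grip 0.0566 ft [-0.6 -1.  -3.6]
turn about tool y -0.01  shift after turn [4.610e-02 1.000e-04 3.501e-01]  shift in present axes [0.046  0.0004 0.3502]
```

View pics/w6.png

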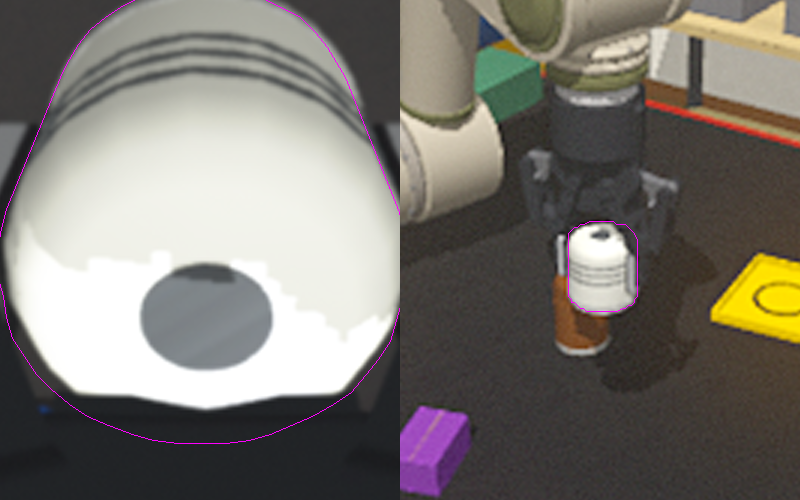

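{"method": "carry_out", "body": {
  "plan": [
    [[0.005, 0, 0.035], [0, 0, 0], 0.05],
    [[0.006, 0, 0.046], [0, 0, 0], 0.05],
    [[0.006, 0, 0.046], [0, 0, 0], 0.05],
    [[0.006, 0, 0.046], [0, 0, 0], 0.05],
    [[0.006, 0, 0.046], [0, 0, 0], 0.05],
    [[0.006, 0, 0.046], [0, 0, 0], 0.05],
    [[0.006, 0, 0.046], [0, 0, 0], 0.05],
    [[0.005, 0, 0.0391], [0, 0, 0], 0.05]
  ]
}}

```text
time_s: 39.25
position: [0.4621, 0.3559, 0.1998]
tool_rot: [[0.99, -0.002, -0.142], [0.142, -0.001, 0.99], [-0.002, -1.0, -0.001]]
ft_force: [0.5, -0.2, -4.0]
grip_width: 0.0567
```

{"method": "carry_out", "body": {
  "plan": [
    [[0, 0.03, 0], [0, 0, 0], 0.05],
    [[0, 0.04, 0], [0, 0, 0], 0.05],
    [[0, 0.04, 0], [0, 0, 0], 0.05],
    [[0, 0.02, 0], [0, 0, 0], 0.05],
    [[0, 0, 0], [0, 0, 0], 0.05],
    [[0, 0, 0], [0, 0, 0], 0.05]
  ]
}}

```text
time_s: 40.0
position: [0.463, 0.3544, 0.0718]
tool_rot: [[0.99, 0.001, -0.141], [0.141, 0.0, 0.99], [0.001, -1.0, 0.0]]
ft_force: [-0.8, 0.1, -4.1]
grip_width: 0.057
```

```bash
python3 look.py white_filter 0.058 .4621 .3545 0 w7 side,scene;python3 d.py .4621 .3545 .0175 8.13
```

```text
side iou0 0.85 conf 0.62 [0.4638 0.3526 0.1031] 0.902
scene iou0 0.85 conf 0.75 [0.4597 0.3578 0.1206] 0.903
all [0.4627 0.3562 0.0748] 0.884
t 40.2 pos [0.463  0.3544 0.0721] yaw 8.12 tilt 0.08 grip 0.0568 ft [ 0.2  0.3 -3.4]
turn about tool y -0.01  shift after turn [-0.0008  0.0546  0.0002]  shift in present axes [-0.0009  0.0546  0.0002]
```

View pics/w7.png

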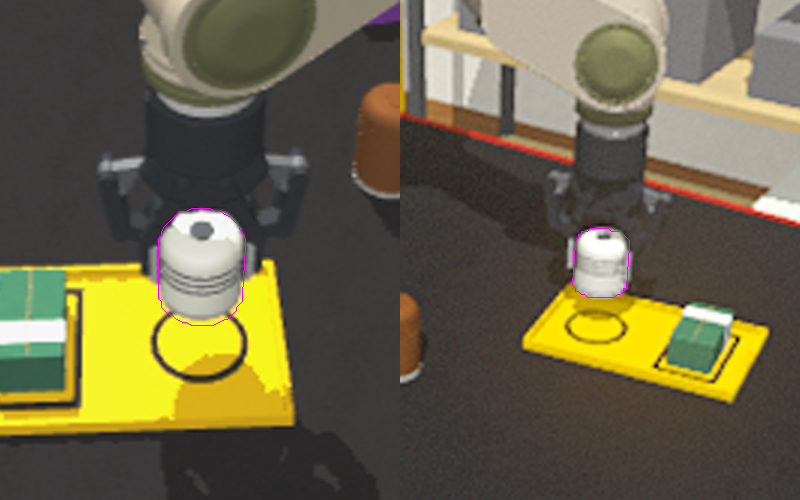

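{"method": "carry_out", "body": {
  "plan": [
    [[-0.0008, 0.025, 0], [0, 0, 0], 0.05],
    [[0, 0.02, 0], [0, 0, 0], 0.05],
    [[0, 0.007, 0], [0, 0, 0], 0.05],
    [[0, 0.0025, 0], [0, 0, 0], 0.05],
    [[0, 0, 0], [0, 0, 0], 0.05],
    [[0, 0, 0], [0, 0, 0], 0.068],
    [[0, 0, 0], [0, 0, 0], 0.076],
    [[0, 0, 0], [0, 0, 0], 0.076]
  ]
}}

```text
time_s: 41.2
position: [0.4621, 0.3543, 0.0171]
tool_rot: [[0.99, 0.001, -0.141], [0.141, 0.0, 0.99], [0.001, -1.0, 0.0]]
ft_force: [0.0, 0.0, -0.4]
grip_width: 0.0761
```

{"method": "carry_out", "body": {
  "plan": [
    [[0, 0, 0], [0, 0, 0], 0.076],
    [[0, -0.03, 0], [0, 0, 0], 0.076],
    [[0, -0.05, 0], [0, 0, 0], 0.076],
    [[0, -0.05, 0], [0, 0, 0], 0.0854],
    [[0, -0.05, 0], [0, 0, 0], 0.0854],
    [[0, 0, 0], [0, 0, 0], 0.0854],
    [[0, 0, 0], [0, 0, 0], 0.0854]
  ]
}}

```text
time_s: 42.08
position: [0.4615, 0.354, 0.1961]
tool_rot: [[0.99, -0.001, -0.141], [0.141, -0.0, 0.99], [-0.001, -1.0, -0.0]]
ft_force: [0.5, -0.8, -0.6]
grip_width: 0.0855
```

```bash
for a in "white_filter .005 .4621 .3545 0 f1" "green_carton .005 .581 .3715 .142 f2" "red_carton .005 .4414 -.3338 -.143 f3" "bearing .047 .4414 -.3338 0 f4" "orange_filter .005 .56 -.351 0 f5" "blue_filter 0 .615 -.1469 0 f6"; do echo $a; python3 look.py $a side,scene; done; python3 d.py .4621 .3545 .2 8.13
python3 -c "
from h import *
a=[shoot(v)['image'] for v in('scene','side')]
cv2.imwrite('pics/fin_scene.png',a[0][:,:,::-1]);cv2.imwrite('pics/fin_side.png',a[1][:,:,::-1])"
```

```text
white_filter .005 .4621 .3545 0 f1
side iou0 0.91 conf 0.78 [0.4632 0.3543 0.1801] 0.948
scene iou0 0.83 conf 0.85 [ 0.4609  0.3544 -0.0022] 0.897
all [ 0.4628  0.3527 -0.0113] 0.916
green_carton .005 .581 .3715 .142 f2
side iou0 0.91 conf 0.85 [0.5829 0.3699 0.1511] 0.951
scene iou0 0.9 conf 0.6 [0.5812 0.3691 0.151 ] 0.946
all [0.582  0.3698 0.1575] 0.94
red_carton .005 .4414 -.3338 -.143 f3
side none 0.0
scene iou0 0.6 conf 0.68 [ 0.4419 -0.3342 -0.1886] 0.628
all [ 0.4419 -0.3342 -0.1886] 0.628
bearing .047 .4414 -.3338 0 f4
side none 0.0
scene iou0 0.89 conf 0.55 [ 0.4395 -0.3342  0.1102] 0.935
all [ 0.4395 -0.3342  0.1102] 0.935
orange_filter .005 .56 -.351 0 f5
side none 0.0
scene iou0 0.91 conf 0.61 [ 0.5593 -0.3514  0.1202] 0.945
all [ 0.5593 -0.3514  0.1202] 0.945
blue_filter 0 .615 -.1469 0 f6
side iou0 0.92 conf 0.69 [ 0.6153 -0.1503  0.0809] 0.95
scene iou0 0.91 conf 0.56 [ 0.6146 -0.1494  0.0332] 0.933
all [ 0.6154 -0.1504  0.1638] 0.939
t 43.27 pos [0.4619 0.3542 0.1968] yaw 8.12 tilt 0.0 grip 0.0851 ft [ 0.  -0.6  0.2]
turn about tool y -0.01  shift after turn [ 0.0003 -0.0032  0.0003]  shift in present axes [ 0.0003 -0.0032  0.0003]
```

View pics/fin_scene.png

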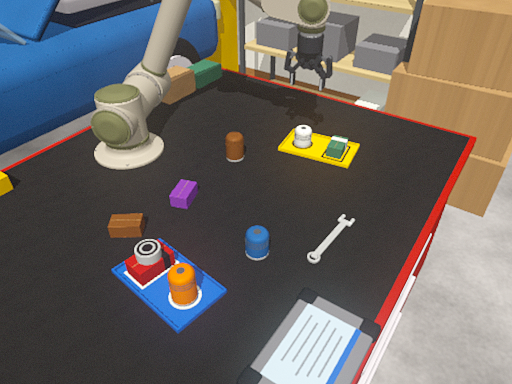

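View pics/f1.png

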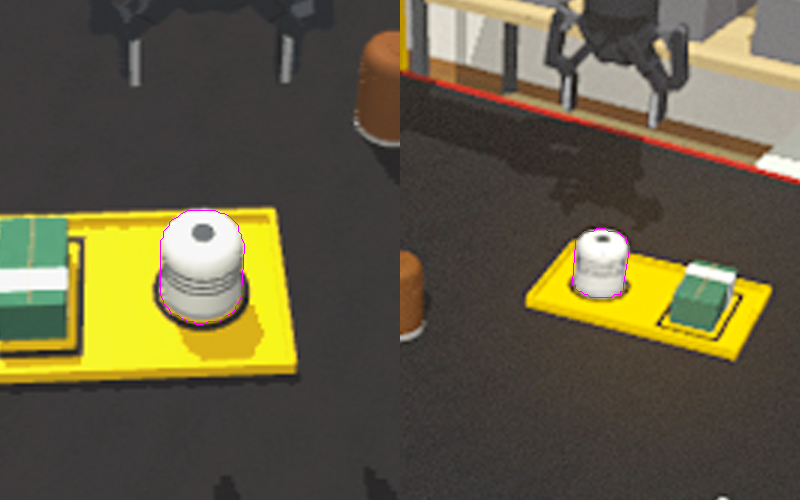

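All five parts sit in their marks, and the blue filter and wrench are where they started. The arm is clear, so I'm handing in.

```bash
python3 -c "
from rig import env
print(env.close_job())"
```

```text
the job is handed in; nothing more can be done
None
```

I placed all five parts and handed the job in at about 43 s of the 128 s allowed. I finished the blue tray first (red carton, then bearing on it, then orange filter). Then I did the yellow tray (green carton, then white filter).

- **Placement:** in the last camera fits each part lies within about 3 mm of its target, and the cartons are lined up to about 0.02 rad. The exception is a poor final fit of the red carton: the bearing hides much of it, and that fit gave 0.05 rad. The clean fit before the bearing went on gave under 0.02 rad.
- **Left alone:** the blue filter's last fit is within about 4 mm of its first one. Its two final views agree, so I take this as measurement noise. I checked the wrench only by eye, and it looks unmoved. The brown and purple look-alikes were never touched.
- **Checks that failed:** in the last pass the arm hid the blue tray from the side camera, so that tray was confirmed from the scene camera only. The views taken earlier, straight after each part was placed there, agreed with it.
- **Release and forces:** the gripper is open about 0.2 m above the yellow tray and touches nothing. The wrist force readings I took stayed below about 8 N. The hand-in gave no verdict.

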